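# Stand the fallen picture back up on the hall shelf

## Task

The framed picture on the narrow oak shelf has toppled onto its face and hangs out over the edge. Slide it back, tip it up and leave it standing with its foot all along in the shelf's groove and its back leaning on the brass rail; lower it against the rail gently, without flinging it, and leave the other things and the drawer as they are.

Things in the scene. Friction and masses are not known exactly. Their poses are not given: they have to be found in the camera images.
- frame: dark wood picture frame, 190 mm tall, 150 wide, 16 thick, about 0.36 kg, too wide to grasp across. It starts lying flat on its picture side, foot away from the robot, top edge over the shelf's front edge; pressing on the overhang tips it off. Origin: centre of the picture side. x runs from top edge to foot, y across, z out of its back. Leaning on the rail, x points down, z away from the robot.
- foot_left (a point): left end of the frame's foot: the end at frame x +95 mm, y +75 mm, mid-thickness (z +8 mm); its axes are the frame's
- foot_right (a point): right end of the frame's foot: frame x +95 mm, y -75 mm, z +8 mm; its axes are the frame's
- top_edge (a point): middle of the frame's top edge: frame x -95 mm, y 0, z +8 mm; its axes are the frame's. While the frame lies, this is the edge nearest the robot
- shelf: oak shelf, 720 mm long, fixed. Origin on the console under the rear edge of its groove, mid-length; x to the back (away from the robot), y along, z up. Along x: board from -145 (front edge) to -26 mm, top at z 118; groove -26 to 0, floor at z 110, full length; then the rear strip, top at z 128, its face leaning back 14 degrees: it stops the lying frame's foot at x +2. Under the overhang the space is free.
- groove (a point): middle of the groove's floor: shelf x -13 mm, y 0, z 110 mm; its axes are the shelf's. The groove is 26 mm wide, the frame's foot 16 mm. As the frame is tipped up its foot sinks into the groove, unless it is wedged hard between the rear strip and whatever lifts it (push of some 10 N): then the foot stays out, hops and ends up in front of the groove
- rail_mid (a point): middle of the fixed brass gallery rail, a round bar 8 mm thick along the shelf, centre at shelf x +19 mm, z 213 mm (103 mm above the groove's floor), on a post near each end of the shelf; leaning on it, the frame stands some 8 to 15 degrees back from the vertical; its axes are the shelf's
- rail: the same brass rail with its posts; origin and axes are the shelf's
- drawer (a joint): birch drawer under the shelf, its front set back 14 mm from the shelf's front edge; 0 shut, grows as it slides out towards the robot (m), up to 0.1; about 1.5 N of friction
- dish: white ceramic dish, 110 mm across, 28 mm high, standing on the shelf beside the frame, left or right of it; origin at the centre of its underside, z up
- keys: steel ring with two house keys, 65 mm, lying in the dish; origin near its middle, underside
- case: black sunglasses case, 160 mm long (its y axis), 64 mm wide, 46 mm high, on the shelf on the other side of the frame; origin at the centre of its underside
- torch: aluminium torch standing on its lens on the console, 145 mm tall, 40 mm across its head; origin at the centre of its underside
- shoe_brush: wooden shoe brush on the console, 170 mm long (its y axis), 60 mm wide, 44 mm high; origin at the centre of its underside
- polish_tin: red shoe polish tin on the console, 74 mm across, 28 mm high; origin at the centre of its underside
There are look-alikes about, which are no part of the job. What is shaped like the frame but green or turquoise is not meant.

How it is judged:
On the way:
1. the frame's foot is in the groove and the frame is tipped more than 60 degrees up (angle between frame's own z axis and vertical above 1.05 rad and x of each of foot_left, foot_right in the frame of groove above -0.016 m and z of each of foot_left, foot_right in the frame of groove below 0.011 m), for 0.1 s.
At the end, for the whole second after the job is handed in: The frame stands at rest, foot down and picture towards the robot, leaning back 4 to 25 degrees from the vertical with its back touching the brass rail; both ends of its foot are in the groove: mid-thickness within 13 mm of the groove's centre line and less than 6 mm above its floor (angle between frame's own z axis and vertical between 1.64 and 2 rad and angle between frame's own x axis and vertical above 2.7 rad and x of foot_left in the frame of groove between -0.013 and 0.013 m and x of foot_right in the frame of groove between -0.013 and 0.013 m and z of each of foot_left, foot_right in the frame of groove below 0.006 m and contact force between frame and rail above 0.02 N and linear speed of frame below 0.01 m/s and angular speed of frame below 0.05 rad/s).
It fails at once if the frame is flung or dropped: it turns faster than 4 rad/s (angular speed of frame above 4 rad/s).
It fails at once if the frame has fallen off the shelf (height (world z) of frame below 0.09 m).
It fails at once if the drawer is pulled out more than 20 mm (value of joint drawer above 0.02 m).
It fails at once if one of the other things (dish, keys, sunglasses case, torch, shoe brush, polish tin) is moved by more than 20 mm (distance of any of dish, keys, case, torch, shoe_brush, polish_tin from where it was at the start of the episode above 0.02 m).
It also fails if it takes over 54 s, if anything falls off the work surface, if the arm or the gripper's body presses on something with over 40 N, if the wrist force passes 120 N, or if a joint passes its speed limit or range.

## Robot

A 6-joint arm with a two-finger parallel gripper is mounted at the origin on the work surface. World frame = base frame: x ahead of the robot, y to its left, z up, the work surface at z = 0. Lengths are in m, angles in rad, forces in N, time in s.
With the tool pointing down it reaches from about 0.3 to 0.875 m from the base axis. Payload 4.2 kg.
Tool frame: the origin (TCP) lies midway between the tips of the shut fingers; the grasp point (between the pads) lies env.grasp_offset behind it (env.grasp_offset is the distance from the TCP to the grasp point, in m); z points along the fingers, x is the direction in which the jaws open and shut, and the axes are right-handed (so a half turn about z gives the same grasp; the last joint's range is limited). The gripper opens to 85 mm and grips with 20 to 120 N. Pads are 22 mm wide; open, the fingers measure 114 mm over their backs; the gripper's body (76 mm by 85 mm) begins 54 mm behind the grasp point. The pads swing forward as they close: fully open they stand 13 mm farther back than shut.
Start: joints at [1.325, 0.32, 1.565, -0, 1.257, -0.02], TCP at [0.129, 0.56, 0.231] pointing down, gripper open.
Joint ranges: [-3.11, 3.11], [-0.84, 2.01], [0.21, 2.61], [-1.34, 4.49], [0.05, 2.63], [-2.56, 2.56]. Speed limits (rad/s): [2.57, 2.57, 3.14, 3.14, 3.14, 3.14].

## Interface

Orientations are given as a unit quaternion [w, x, y, z].
In Python, from station import monitor, eyes, order, env gives the robot as it stands.
- The arm moves only by the shell command python3 -m inch 'ROWS' [OPENING]. ROWS is JSON, one flat list of numbers, 6 for each row, row after row: the shift along the tool's x, y, z in units of 30 mm (1.0 is 30 mm), then the turn, a rotation vector about the tool's x, y, z in units of 0.12 rad (1.0 is 0.12 rad). A call has exactly 10 rows; each row shifts and turns the commanded pose from where the row before left it, along the tool's axes as they then stand; what a row does not reach is not made up. A row lasts 1/8 s, in which the tool goes at most 62.5 mm and 10.7 degrees, less where a joint would pass 70% of its speed; a pose out of reach is approached as far as the arm can. A call with a number of a shift or a turn outside -1 to 1 is refused whole. A call with a gripper value outside its range is refused whole. OPENING is the finger opening in mm, from 0 to 85.4, set as the call begins (- or left out, the last holds). The fingers move at their own pace and stop on an object; the grip force is fixed at half the most. Time passes only in rows, so rows that do not move let the fingers close, or fill a call up. It gives the time, the measured TCP pose, the force and the opening at its end, in the units of the state.
- monitor.sense(): the state, without advancing time (a new reading comes with each control period).
- eyes.read_camera(name): name is "scene" or "side" or "wrist"; returns a dict with "frame" (420x560x3 uint8, red, green, blue), "z_map" (420x560 float32, m along the optical axis (not along the pixel's ray), 0 where there is no reading), "fx", "fy", "cx", "cy" (pixels), "origin" and "attitude" of the camera in the world. Camera axes: x right, y up, looking along -z (the intrinsics and any distortion apply to the point x, -y, -z); pixel columns grow to the right and rows downward; lengths in m; the calibration is good to about 2 mm. The wrist camera is an equidistant fisheye: a pixel r from the principal point sees the ray r / f radians off the axis. A picture is of the moment at which its call begins.
- order.hand_in(): hands the job in, once; it reports no verdict.
The state is a dict: "t": time; "joint_positions": joint angles; "joint_vel": joint speeds; "tau": joint torques, N m; "tcp_pos": TCP position; "ee_rot": TCP orientation; "ft_force": force on the tool from outside, world axes, zero at the start; "moment": the same for the moment, N m; "grip_width": opening from 0.0 (shut) to 1.0 (fully open).
Only numpy, scipy, OpenCV 4.12 (cv2) and the standard library are available. Lean on these libraries where they do the work, as an engineer would, in place of code of your own. Each camera call takes 0.05 s, during which the arm holds its last target.

## Working session

There is one attempt and no reset: what is moved stays moved. The work goes in short steps, Python scripts to look and compute and a shell command to move; the robot and the scene stay as the last step left them, time stands still between calls to the robot, and variables do not carry over. Pictures are saved under pics/ and viewed, and the job is handed in when it is done.

```bash
ls; mkdir -p pics; cat > h.py <<'E'
import numpy as np, cv2
from scipy.spatial.transform import Rotation as R
from station import monitor, eyes, order, env
def rot(q): return R.from_quat([q[1],q[2],q[3],q[0]])
def snap(n,fn):
    c=eyes.read_camera(n); cv2.imwrite('pics/'+fn+'.png',cv2.cvtColor(c['frame'],cv2.COLOR_RGB2BGR)); np.save('pics/'+fn+'.npy',c,allow_pickle=True); return c
def cloud(c,fish=False):
    z=c['z_map']; h,w=z.shape; u,v=np.meshgrid(np.arange(w),np.arange(h))
    x=(u-c['cx'])/c['fx'];y=(v-c['cy'])/c['fy']
    if fish:
        r=np.hypot(x,y); k=np.tan(r)/np.maximum(r,1e-9); x=x*k;y=y*k
    P=np.stack([x*z,-y*z,-z],-1)
    W=rot(c['attitude']).apply(P.reshape(-1,3)).reshape(h,w,3)+np.array(c['origin'])
    W[z==0]=np.nan
    return W
def load(fn): return np.load('pics/'+fn+'.npy',allow_pickle=True).item()
E
python3 - <<'E'
from h import *
print(monitor.sense(), env.grasp_offset)
for n in ['scene','side','wrist']:
    c=snap(n,n+'0'); print(n,c['origin'],c['attitude'],c['fx'],c['fy'],c['cx'],c['cy'])
E
```

```text
pics
{'t': 0.0, 'joint_positions': array([ 1.32499781e+00,  3.20269590e-01,  1.56571838e+00,  5.18547794e-06,
        1.25737227e+00, -2.00054039e-02]), 'joint_vel': array([ 8.30138814e-07, -6.85780163e-04, -1.27636963e-03, -1.13035891e-03,
       -8.95505592e-04, -1.48068992e-03]), 'tau': array([-1.24782440e-03, -4.15517771e+01, -2.34157330e+01,  6.76421769e-05,
        8.21411668e-03, -1.63648764e-05]), 'tcp_pos': array([0.12861211, 0.55992896, 0.23047979]), 'ee_rot': array([ 5.34654817e-04,  7.82265947e-01,  6.22943985e-01, -7.03732973e-04]), 'ft_force': array([ 0.1148633 , -0.46567132, -0.31193585]), 'moment': array([-0.01700641,  0.01018782, -0.01602694]), 'grip_width': 0.9972338986466279} 0.0187
scene [ 1.26550493 -0.29827967  1.02032888] [0.77437093 0.30141368 0.20190699 0.51839466] 409.0574451539992 409.0574451539992 280.3753189525667 212.352440455969
side [ 0.42752461 -1.1747846   0.96691436] [ 0.88442468  0.46560312 -0.02334737 -0.02148531] 487.36111182788926 487.36111182788926 276.1862823436657 203.15993352746128
wrist [0.05612385 0.57689897 0.37223496] [ 0.77423934 -0.11394476 -0.08898656  0.61615861] 325.19226210127806 325.19226210127806 275.8589054622019 210.7896242943689
```

View pics/scene0.png

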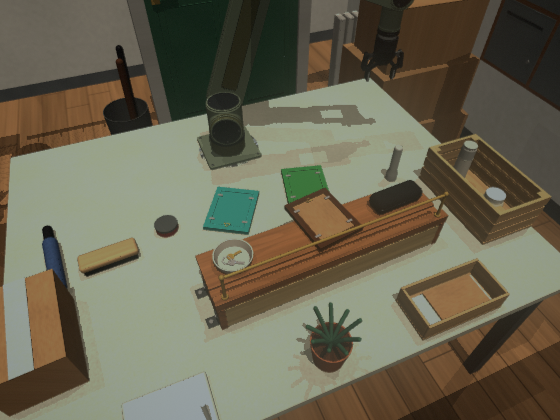

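View pics/side0.png

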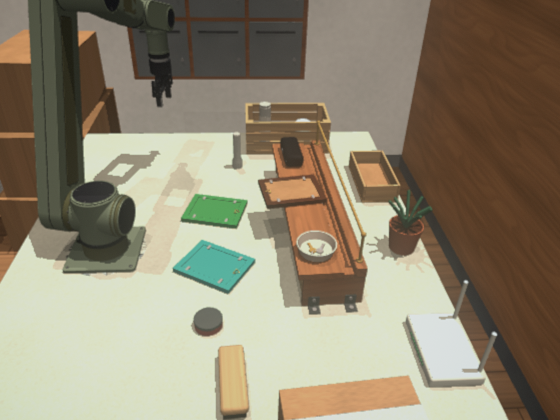

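View pics/wrist0.png

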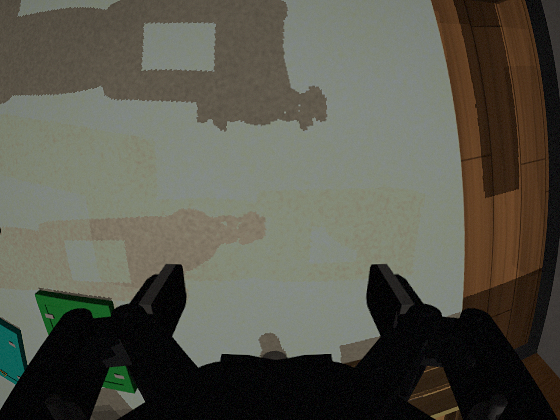

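The scene camera has three frame-like things: brown at (323,215), green at (304,183) and turquoise at (232,209). Only the brown one lies on the shelf and is dark wood, so it is the one meant. I'll confirm it in an enlarged crop and then measure.

```bash
python3 - <<'E'
from h import *
c=load('scene0'); s=load('side0')
a=cv2.resize(c['frame'][170:290,190:460],None,fx=2.9,fy=2.9,interpolation=cv2.INTER_CUBIC)
b=cv2.resize(s['frame'][130:300,250:370],None,fx=2.9,fy=2.9,interpolation=cv2.INTER_CUBIC)[:348]
cv2.imwrite('pics/crop0.png',cv2.cvtColor(a,cv2.COLOR_RGB2BGR))
b=cv2.resize(s['frame'][120:320,240:380],None,fx=2.9,fy=2.9,interpolation=cv2.INTER_CUBIC)
cv2.imwrite('pics/crop0b.png',cv2.cvtColor(b,cv2.COLOR_RGB2BGR))
# height map top view from both
W=np.concatenate([cloud(c).reshape(-1,3),cloud(s).reshape(-1,3)])
C=np.concatenate([c['frame'].reshape(-1,3),s['frame'].reshape(-1,3)])
m=(W[:,0]>0.2)&(W[:,0]<0.85)&(np.abs(W[:,1])<0.5)&(W[:,2]>-0.02)&(W[:,2]<0.3)
W=W[m];C=C[m]
H=np.zeros((650//2,1000//2));I=np.zeros((325,500,3),np.uint8)
o=np.argsort(W[:,2])
r=((0.85-W[o,0])/0.002).astype(int).clip(0,324);q=((0.5-W[o,1])/0.002).astype(int).clip(0,499)
H[r,q]=W[o,2];I[r,q]=C[o]
hm=cv2.applyColorMap((np.clip(H/0.25,0,1)*255).astype(np.uint8),cv2.COLORMAP_JET)
cv2.imwrite('pics/top.png',np.vstack([hm,I[:,:,::-1]])[:600])
for p in [(0.45,0)]: pass
E
```

```text
(no output)
```

View pics/crop0.png

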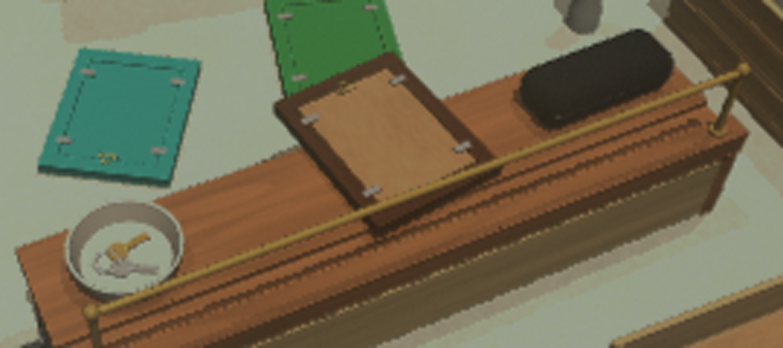

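View pics/crop0b.png

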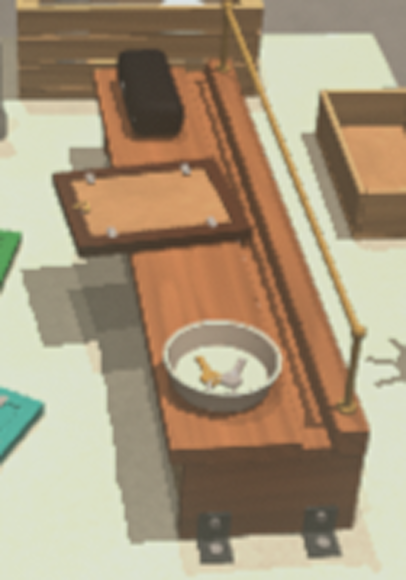

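View pics/top.png

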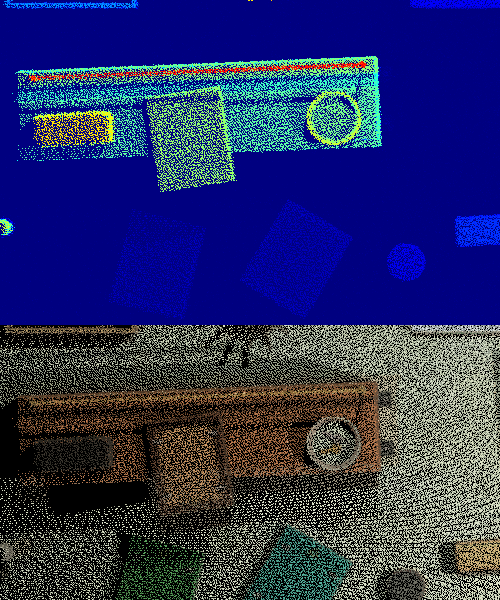

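```bash
cat >> h.py <<'E'
def both(*fns):
    L=[load(f) for f in fns]
    return np.concatenate([cloud(c).reshape(-1,3) for c in L]),np.concatenate([c['frame'].reshape(-1,3) for c in L])
E
python3 - <<'E'
from h import *
for fns in [('scene0',),('side0',),('scene0','side0')]:
    W,C=both(*fns)
    m=(W[:,2]>0.200)&(W[:,2]<0.225)&(W[:,0]>0.6)&(W[:,0]<0.78)&(np.abs(W[:,1])<0.5)
    P=W[m]; 
    vx,vy,x0,y0=cv2.fitLine(P[:,:2].astype(np.float32),cv2.DIST_HUBER,0,0.01,0.01).ravel()
    s=np.sign(vy);vx*=s;vy*=s
    print('rail',len(P),'dir',np.degrees(np.arctan2(-vx,vy)),x0,y0,P[:,2].mean(),P[:,2].max(),'y range',P[:,1].min(),P[:,1].max())
    # frame back plane
    m=(W[:,2]>0.128)&(W[:,2]<0.142)&(W[:,1]>0.0)&(W[:,1]<0.235)&(W[:,0]>0.44)&(W[:,0]<0.66)
    F=W[m]; print(len(F),np.median(F[:,2]),F[:,2].std())
    rect=cv2.minAreaRect(F[:,:2].astype(np.float32)); print(rect); print(cv2.boxPoints(rect))
    d=W[(abs(W[:,2]-0.118)<0.004)&(W[:,0]>0.45)&(W[:,0]<0.64)&(abs(W[:,1])<0.45)]
    print('board z',np.median(d[:,2]),len(d), d[:,1].min(),d[:,1].max())
E
```

```text
rail 798 dir 2.34795 0.71180034 0.01594242 0.21481343376224568 0.2233862482366954 y range -0.229053202097965 0.4411350049799431
2190 0.13165378487679247 0.0019802736954996803
((0.5721474885940552, 0.12092746794223785), (0.19279450178146362, 0.15160606801509857), 8.844141006469727)
[[0.46524188 0.18100841]
 [0.48855087 0.03120492]
 [0.67905307 0.06084652]
 [0.6557441  0.21065003]]
board z 0.1175369346137628 2774 -0.2597260646013974 0.44952936672021976
rail 364 dir 2.418308 0.70512295 0.101255104 0.2135865059185877 0.22260603902353826 y range -0.23251339813099547 0.4438466089549318
1277 0.13049844082820683 0.0017421021336399183
((0.5711875557899475, 0.118918776512146), (0.18886293470859528, 0.15775969624519348), 8.509220123291016)
[[0.46612388 0.18295743]
 [0.48946732 0.02693434]
 [0.67625123 0.05488013]
 [0.6529078  0.21090321]]
board z 0.1164059616383552 1950 -0.26275041221697126 0.4498589155105637
rail 1162 dir 2.3336544 0.70870584 0.06594058 0.214429094919654 0.2233862482366954 y range -0.23251339813099547 0.4438466089549318
3467 0.13123287317414223 0.0019623608349891406
((0.5723434686660767, 0.11911274492740631), (0.19240689277648926, 0.15773692727088928), 8.559216499328613)
[[0.46547335 0.1827847 ]
 [0.4889496  0.02680457]
 [0.6792136  0.05544078]
 [0.65573734 0.21142092]]
board z 0.11711902354576109 4724 -0.26275041221697126 0.4498589155105637
```

```bash
python3 - <<'E'
from h import *
for m in (env,monitor,eyes,order):
    print([ (k, getattr(m,k) if not callable(getattr(m,k)) else 'fn') for k in dir(m) if not k.startswith('_')])
E
```

```text
[('IKError', 'fn'), ('grasp_offset', 0.0187)]
[('sense', 'fn')]
[('read_camera', 'fn')]
[('hand_in', 'fn')]
```

```bash
python3 - <<'E'
from h import *
W,C=both('side0','scene0')
# arm points: along the arm plane azimuth 1.325 ; print r-z silhouette
az=1.325
r=W[:,0]*np.cos(az)+W[:,1]*np.sin(az); t=-W[:,0]*np.sin(az)+W[:,1]*np.cos(az)
m=(abs(t)<0.12)&(r>-0.15)&(r<0.75)&(W[:,2]>0.02)&(W[:,2]<1.2)
I=np.zeros((600,500,3),np.uint8)
u=((r[m]+0.15)/0.002).astype(int).clip(0,499); v=((1.2-W[m,2])/0.002).astype(int).clip(0,599)
I[v,u]=255-((np.clip((t[m]+0.12)/0.24,0,1))*200).astype(np.uint8)[:,None]
cv2.imwrite('pics/arm.png',I)
E
```

```text
(no output)
```

View pics/arm.png

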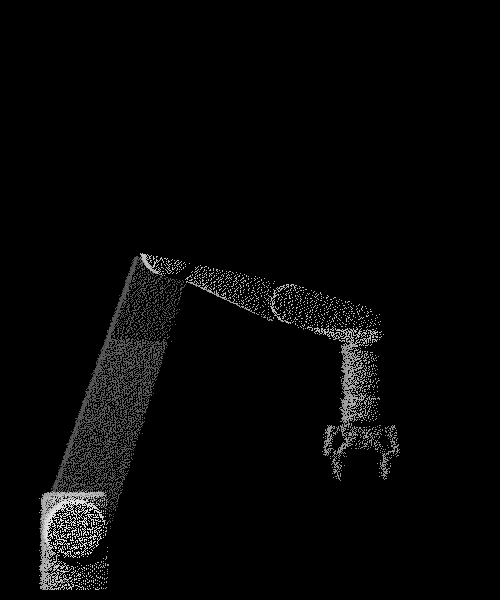

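The brown frame is confirmed. It overhangs the shelf towards the robot, with its gold hanger on the near edge. It is yawed about 8.7° while the shelf is at about 2.3°. I'll push it square first, using the open fingers as a wide pusher, so I need a helper to work out the moves.

```bash
cat >> h.py <<'E'
def pose():
    s=monitor.sense(); return np.array(s['tcp_pos']),rot(s['ee_rot'])
def plan(p1,R1,n,p0=None,R0=None):
    if p0 is None: p0,R0=pose()
    Rel=R0.inv()*R1; w=Rel.as_rotvec()/n
    S=sum(R.from_rotvec(w*k).as_matrix() for k in range(n))
    t=np.linalg.solve(S,R0.inv().apply(np.array(p1)-p0))
    row=np.r_[t/0.03,w/0.12]; print('n',n,'row',np.round(row,3),'max',np.abs(row).max().round(2)); return row
def sim(rows,p0=None,R0=None):
    if p0 is None: p0,R0=pose()
    p=p0.copy();Q=R0; out=[]
    for r in np.array(rows,float).reshape(-1,6):
        p=p+Q.apply(r[:3]*0.03); Q=Q*R.from_rotvec(r[3:]*0.12); out.append(p.copy())
    return np.array(out),Q
def down(az): # tool pointing down, tool x at azimuth az
    x=np.array([np.cos(az),np.sin(az),0]); z=np.array([0,0,-1.]); return R.from_matrix(np.stack([x,np.cross(z,x),z],1))
S0=np.array([0.6885,0.066]); YAW=np.radians(2.35)
E
python3 - <<'E'
from h import *
r=plan([.42,.105,.20],down(1.612),20)
print(sim(np.tile(r.round(2),20))[0][::3].round(3))
E
```

```text
n 20 row [-0.709  0.56   0.052 -0.     0.001 -0.111] max 0.71
[[0.14  0.536 0.229]
 [0.177 0.463 0.225]
 [0.217 0.392 0.22 ]
 [0.259 0.322 0.216]
 [0.304 0.255 0.212]
 [0.352 0.189 0.207]
 [0.402 0.125 0.203]]
```

```bash
python3 -m inch '[-0.71,0.56,0.05,0,0,-0.11, -0.71,0.56,0.05,0,0,-0.11, -0.71,0.56,0.05,0,0,-0.11, -0.71,0.56,0.05,0,0,-0.11, -0.71,0.56,0.05,0,0,-0.11, -0.71,0.56,0.05,0,0,-0.11, -0.71,0.56,0.05,0,0,-0.11, -0.71,0.56,0.05,0,0,-0.11, -0.71,0.56,0.05,0,0,-0.11, -0.71,0.56,0.05,0,0,-0.11]' 85
python3 -c "
from h import *
s=monitor.sense();print(s['joint_positions'].round(3),s['tcp_pos'].round(4))"
python3 -m inch '[-0.71,0.56,0.05,0,0,-0.11, -0.71,0.56,0.05,0,0,-0.11, -0.71,0.56,0.05,0,0,-0.11, -0.71,0.56,0.05,0,0,-0.11, -0.71,0.56,0.05,0,0,-0.11, -0.71,0.56,0.05,0,0,-0.11, -0.71,0.56,0.05,0,0,-0.11, -0.71,0.56,0.05,0,0,-0.11, -0.71,0.56,0.05,0,0,-0.11, -0.71,0.56,0.05,0,0,-0.11]'
python3 - <<'E'
from h import *
s=monitor.sense();print(s['joint_positions'].round(3),s['tcp_pos'].round(4))
plan([.438,.105,.097],down(1.612),5)
c=snap('side','side1');snap('wrist','wrist1')
E
```

```text
t: 1.4
tcp_pos: [0.2593, 0.3218, 0.2161]
ee_rot: [0.0, 0.739, 0.673, -0.0]
ft_force: [0.5, -0.4, 0.1]
grip_width: 0.992
[ 0.865  0.075  1.924 -0.     1.143 -0.613] [0.2593 0.3218 0.2161]
t: 2.65
tcp_pos: [0.4198, 0.1034, 0.2011]
ee_rot: [-0.0, 0.693, 0.721, -0.0]
ft_force: [-0.7, -0.2, -0.6]
grip_width: 0.997
[ 0.215  0.119  1.914  0.     1.109 -1.395] [0.4198 0.1034 0.2011]
n 5 row [ 0.006  0.122  0.694 -0.    -0.    -0.005] max 0.69
```

View pics/wrist1.png

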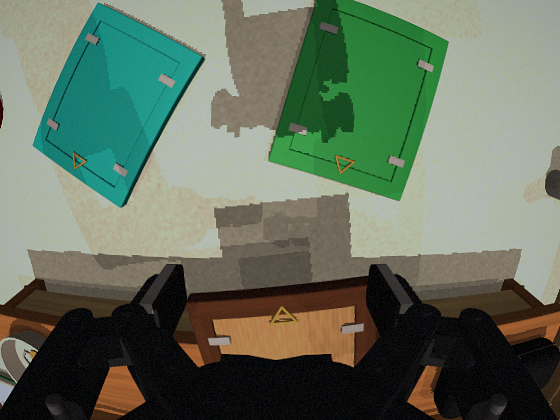

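View pics/side1.png

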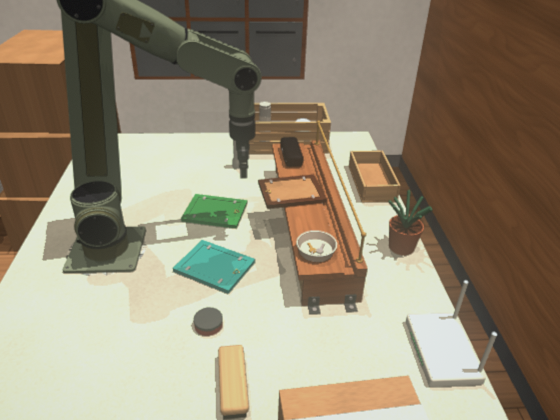

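```bash
python3 - <<'E'
import numpy as np
L1,L2=.603,.405
for d6 in (.33,.363):
  d1=d6-.217
  for th in (30,40,50,55,60,65,70,80):
    t=np.radians(th); out=[]
    for (r,z) in ((.50,.10),(.53,.15),(.56,.22),(.62,.28),(.70,.29)):
      wr=r-d6*np.cos(t); wz=z+d6*np.sin(t)-d1; D=np.hypot(wr,wz)
      c=(L1**2+L2**2-D*D)/(2*L1*L2)
      if abs(c)>1: out.append('x');continue
      q3=np.pi-np.arccos(c); q2=np.pi/2-np.arctan2(wz,wr)-np.arccos((L1**2+D*D-L2**2)/(2*L1*D))
      out.append((q2.round(2),q3.round(2),(np.pi/2+t-q2-q3).round(2)))
    print(d6,th,*out)
E
```

```text
0.33 30 (np.float64(0.39), np.float64(2.79), np.float64(-1.09)) (np.float64(0.21), np.float64(2.64), np.float64(-0.75)) (np.float64(0.06), np.float64(2.46), np.float64(-0.43)) (np.float64(0.05), np.float64(2.25), np.float64(-0.21)) (np.float64(0.16), np.float64(2.08), np.float64(-0.15))
0.33 40 (np.float64(0.22), np.float64(2.63), np.float64(-0.59)) (np.float64(0.12), np.float64(2.49), np.float64(-0.34)) (np.float64(0.03), np.float64(2.32), np.float64(-0.08)) (np.float64(0.05), np.float64(2.11), np.float64(0.11)) (np.float64(0.16), np.float64(1.94), np.float64(0.17))
0.33 50 (np.float64(0.16), np.float64(2.49), np.float64(-0.2)) (np.float64(0.1), np.float64(2.35), np.float64(-0.0)) (np.float64(0.04), np.float64(2.17), np.float64(0.23)) (np.float64(0.08), np.float64(1.96), np.float64(0.41)) (np.float64(0.19), np.float64(1.79), np.float64(0.46))
0.33 55 (np.float64(0.15), np.float64(2.41), np.float64(-0.03)) (np.float64(0.1), np.float64(2.28), np.float64(0.15)) (np.float64(0.06), np.float64(2.1), np.float64(0.37)) (np.float64(0.1), np.float64(1.88), np.float64(0.55)) (np.float64(0.22),
[... 2733 characters left out ...]
t64(1.99), np.float64(0.62)) (np.float64(0.14), np.float64(1.77), np.float64(0.8)) (np.float64(0.26), np.float64(1.58), np.float64(0.86))
0.363 70 (np.float64(0.17), np.float64(2.23), np.float64(0.39)) (np.float64(0.15), np.float64(2.09), np.float64(0.55)) (np.float64(0.12), np.float64(1.92), np.float64(0.75)) (np.float64(0.18), np.float64(1.69), np.float64(0.93)) (np.float64(0.3), np.float64(1.49), np.float64(1.0))
0.363 80 (np.float64(0.23), np.float64(2.08), np.float64(0.65)) (np.float64(0.22), np.float64(1.95), np.float64(0.8)) (np.float64(0.21), np.float64(1.77), np.float64(0.99)) (np.float64(0.27), np.float64(1.52), np.float64(1.17)) (np.float64(0.4), np.float64(1.3), np.float64(1.26))
```

```bash
python3 -m inch '[0,0.12,0.69,0,0,0, 0,0.12,0.69,0,0,0, 0,0.12,0.69,0,0,0, 0,0.12,0.69,0,0,0, 0,0.12,0.69,0,0,0, 0,0,0,0,0,0, 0,0.1,0,0,0,0, 0,0.1,0,0,0,0, 0,0.1,0,0,0,0, 0,0.1,0,0,0,0]'
```

```text
t: 4.0
tcp_pos: [0.4499, 0.1054, 0.0981]
ee_rot: [0.0, 0.694, 0.72, 0.0]
ft_force: [0.1, -0.4, -0.1]
grip_width: 0.994
```

```bash
python3 -m inch '[0,0.11,0,0,0,0, 0,0.11,0,0,0,0, 0,0.11,0,0,0,0, 0,0.11,0,0,0,0, 0,0.11,0,0,0,0, 0,0.11,0,0,0,0, 0,0.11,0,0,0,0, 0,0.11,0,0,0,0, 0,0.11,0,0,0,0, 0,0.11,0,0,0,0]'
cat >> h.py <<'E'
def toshelf(xy):
    d=np.asarray(xy)[...,:2]-S0; c,s=np.cos(YAW),np.sin(YAW)
    return np.stack([d[...,0]*c+d[...,1]*s,-d[...,0]*s+d[...,1]*c],-1)
def frect(fns,zlo=.127,zhi=.142):
    W,C=both(*fns)
    q=toshelf(W); m=(W[:,2]>zlo)&(W[:,2]<zhi)&(abs(q[:,1]-.055)<.11)&(q[:,0]>-.23)&(q[:,0]<-.005)
    dark=C.max(1)<400
    F=q[m&dark]; r=cv2.minAreaRect((F*1000).astype(np.float32)); print(len(F),r); return F
E
python3 - <<'E'
from h import *
snap('side','side2');c=snap('scene','scene2')
cv2.imwrite('pics/c2.png',cv2.cvtColor(cv2.resize(c['frame'][140:280,240:440],None,fx=3.5,fy=3.5,interpolation=cv2.INTER_CUBIC),cv2.COLOR_RGB2BGR))
print(toshelf(pose()[0]))
frect(['side2','scene2'])
E
```

```text
t: 5.25
tcp_pos: [0.4825, 0.1067, 0.0977]
ee_rot: [-0.0, 0.693, 0.72, -0.0]
ft_force: [-4.8, 1.0, -0.0]
grip_width: 0.992
[-0.20412939  0.04913721]
3820 ((-108.52908325195312, 51.0040397644043), (215.49896240234375, 159.04356384277344), 3.4118027687072754)
```

View pics/c2.png

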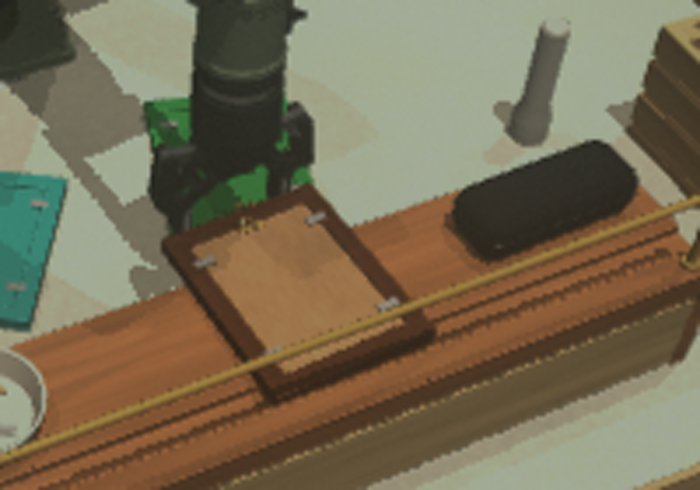

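```bash
cat >> h.py <<'E'
def proj(c,P):
    p=rot(c['attitude']).inv().apply(np.atleast_2d(P)-np.array(c['origin']))
    return np.stack([c['cx']+c['fx']*p[:,0]/-p[:,2],c['cy']-c['fy']*p[:,1]/-p[:,2]],-1)
def shelf2w(P):
    P=np.atleast_2d(P).astype(float); c,s=np.cos(YAW),np.sin(YAW)
    return np.stack([S0[0]+P[:,0]*c-P[:,1]*s,S0[1]+P[:,0]*s+P[:,1]*c,P[:,2]],-1)
def overlay(c,polys,box,f,fn):
    u0,v0,u1,v1=box; im=cv2.cvtColor(cv2.resize(c['frame'][v0:v1,u0:u1],None,fx=f,fy=f,interpolation=cv2.INTER_CUBIC),cv2.COLOR_RGB2BGR)
    for P,col in polys:
        q=(proj(c,shelf2w(P))-[u0,v0]+.5)*f
        cv2.polylines(im,[np.round(q).astype(np.int32)],False,col,1)
    cv2.imwrite('pics/'+fn+'.png',im)
E
python3 - <<'E'
from h import *
for n,box,f in (('scene2',(190,160,450,320),3),('side2',(240,120,380,320),3)):
    c=load(n)
    L=lambda x,z:(np.array([[x,-.3,z],[x,.36,z]]),(255,255,0))
    polys=[L(-.145,.118),L(-.026,.118),L(.019,.217)]
    top=np.array([[-.188,-.025+.0],[.002,-.025],[.002,.125],[-.188,.125],[-.188,-.025]])
    polys.append((np.c_[top,np.full(5,.134)],(0,255,0)))
    overlay(c,polys,box,f,'ov_'+n)
E
```

```text
(no output)
```

View pics/ov_scene2.png

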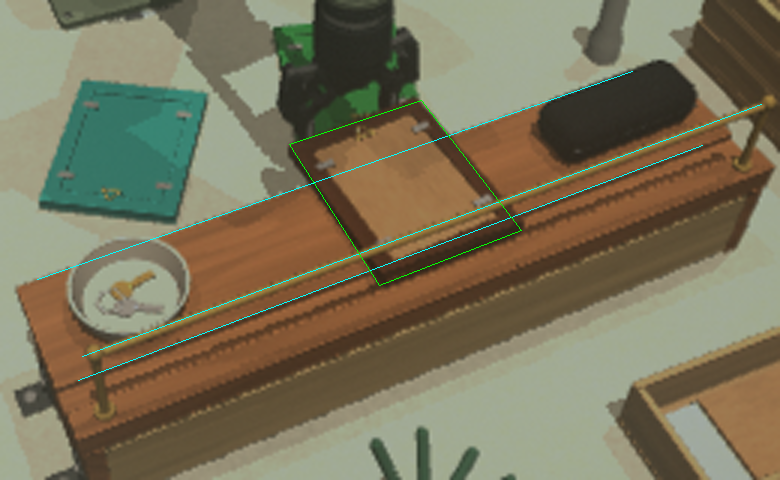

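View pics/ov_side2.png

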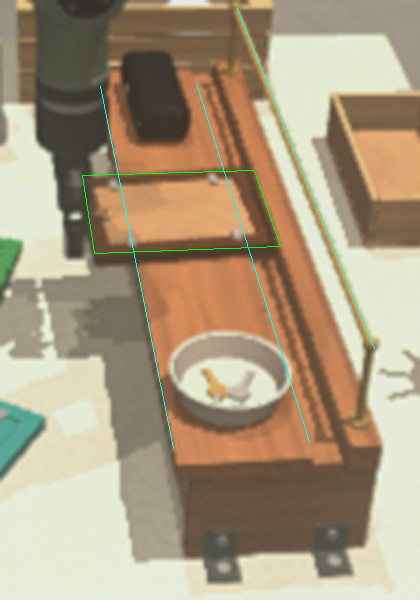

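```bash
python3 -m inch '[0,0.03,0,0,0,0, 0,0.03,0,0,0,0, 0,0,0,0,0,0, 0,0,0,0,0,0, 0,0,0,0,0,0, 0,0,0,0,0,0, 0,0,0,0,0,0, 0,0,0,0,0,0, 0,0,0,0,0,0, 0,0,0,0,0,0]'
```

```text
t: 6.6
tcp_pos: [0.483, 0.1069, 0.0977]
ee_rot: [-0.001, 0.693, 0.721, -0.001]
ft_force: [-6.1, 2.1, 1.0]
grip_width: 0.997
```

The frame is squared and seated: the last 1.8 mm commanded moved it only 0.5 mm and the force rose to 6 N. A steep tool would wedge the edge, so I'll take the overhanging right-hand corner between the fingers with the tool horizontal and yawed. First a kinematic model to check reach.

```bash
cat > kin.py <<'E'
import numpy as np
from scipy.optimize import least_squares
from scipy.spatial.transform import Rotation as R
L1,L2,D6=.603,.405,.363
D1=D6-.217
LO=np.array([-3.11,-.84,.21,-1.34,.05,-2.56]);HI=np.array([3.11,2.01,2.61,4.49,2.63,2.56])
SG=1
def fk(q):
    A=R.from_euler('ZY',[q[0],q[1]]); e=A.apply([0,0,L1])+[0,0,D1]
    B=A*R.from_euler('Y',q[2]); w=e+B.apply([0,0,L2])
    T=B*R.from_euler('ZYZ',[SG*q[3],q[4],q[5]+np.pi])
    return w+T.apply([0,0,D6]),T
def ik(p,T,q0):
    f=lambda q:np.r_[(fk(q)[0]-p)*10,(T.inv()*fk(q)[1]).as_rotvec()*2]
    s=least_squares(f,np.clip(q0,LO+1e-3,HI-1e-3),bounds=(LO,HI)); return s.x,np.abs(s.fun).max()
E
python3 - <<'E'
from h import *; from kin import *
s=monitor.sense(); q=s['joint_positions']; p,T=fk(q); print(q.round(3),p.round(4),s['tcp_pos'].round(4),(T.inv()*rot(s['ee_rot'])).as_rotvec().round(4))
ex=R.from_euler('Z',YAW)
for psi in (45,55,60,70,80):
  for up in (1,-1):
    # tool in frame coords (frame x fwd when lying -> world shelf x), z up
    zt=np.array([np.cos(np.radians(psi)),np.sin(np.radians(psi)),0]); xt=np.array([0,0,up*1.])
    M=R.from_matrix(np.stack([xt,np.cross(zt,xt),zt],1))
    g=np.array([-.095+.016,-.075+.030,.008]) # grasp in frame
    tcp=g+zt*.0187
    best=None
    for q4 in (0,1.5,3):
      for q6 in (-2,0,2):
        q0=np.array([-.5,.3,2.3,q4,1.2,q6]); outs=[];ok=True
        for ph,fx,fz in ((0,-.02,.125),(20,-.02,.13),(45,-.02,.135),(70,-.015,.14),(100,-.011,.14),(101,-.011,.112)):
          Fr=ex*R.from_euler('Y',np.radians(ph)) # tilt: x-> down
          foot=np.array([*shelf2w([[fx,.052,0]])[0][:2],fz])
          org=foot-Fr.apply([.095,0,.008])
          pp=org+Fr.apply(tcp); q0,e=ik(pp,Fr*M,q0); outs.append((q0.round(2),round(e,3)))
        em=max(o[1] for o in outs)
        if best is None or em<best[0]: best=(em,outs)
    print(psi,up,best[0]); 
    if best[0]<.05:
      for o in best[1]: print('   ',o[0])
E
```

```text
[ 1.940e-01  3.260e-01  1.934e+00  1.000e-03  8.830e-01 -1.416e+00] [0.4953 0.0976 0.0964] [0.483  0.1069 0.0977] [-0.  0. -0.]
45 1 0.718
45 -1 0.499
55 1 0.594
55 -1 0.407
60 1 0.534
60 -1 0.362
70 1 0.506
70 -1 0.273
80 1 0.478
80 -1 0.184
```

```bash
python3 - <<'E'
import numpy as np
from scipy.optimize import least_squares
from h import monitor
s=monitor.sense();q=s['joint_positions'];t=s['tcp_pos']
D=[(.3203,1.5657,1.2574,[.12861,.55993,.23048]),(.075,1.924,1.143,[.2593,.3218,.2161]),(.119,1.914,1.109,[.4198,.1034,.2011]),(q[1],q[2],q[4],t)]
off=.0113
def res(p):
    L1,L2,a,h,dz=p; o=[]
    for q2,q3,_,P in D:
        r=np.sqrt(P[0]**2+P[1]**2-off**2)
        b=q2+q3
        o+=[a+L1*np.sin(q2)+L2*np.sin(b)+h*np.cos(b)-r, dz+L1*np.cos(q2)+L2*np.cos(b)-h*np.sin(b)-P[2]]
    return o
for mask in ('ah','h','a'):
    f=lambda p: res([p[0],p[1],p[2] if 'a' in mask else 0,p[3] if 'h' in mask else 0,p[4]])
    s=least_squares(f,[.5,.4,0,0,-.2],x_scale=.01); print(mask,s.x.round(4),np.round(s.fun,4))
E
```

```text
ah [ 5.895e-01  4.173e-01 -1.000e-04  2.550e-02 -1.754e-01] [ 0.      0.0001  0.0001 -0.0001 -0.0001 -0.      0.      0.    ]
h [ 0.5895  0.4173 -0.678   0.0255 -0.1754] [ 0.      0.0001  0.0001 -0.0001 -0.0001 -0.      0.      0.    ]
a [ 0.583   0.4166 -0.0096 -0.0419 -0.1918] [-0.0044  0.0019 -0.      0.0004  0.0003  0.0002  0.0041 -0.0025]
```

```bash
sed -i 's/^L1,L2,D6.*/L1,L2,D6,H,OFF=.5895,.4173,.32,.0255,.0113/; s/^D1=.*/D1=D6-.1754/; s/B.apply(\[0,0,L2\])/B.apply([H,OFF,L2])/' kin.py
cat > feas.py <<'E'
from h import *; from kin import *
import sys
ex=R.from_euler('Z',YAW)
PATH=((0,-.02,.126),(20,-.02,.13),(45,-.02,.135),(70,-.015,.14),(100,-.011,.14),(101,-.011,.112))
def grip(psi,up,gx=.016,gy=.030,pitch=0):
    c=np.radians(psi); zt=np.array([np.cos(c),np.sin(c),0]); xt=np.array([0,0,up*1.])
    M=R.from_matrix(np.stack([xt,np.cross(zt,xt),zt],1))
    return np.array([-.095+gx,-.075+gy,.008])+zt*.0187,M
def fpose(ph,fx,fz,fy=.052,yaw=0):
    Fr=R.from_euler('Z',YAW+yaw)*R.from_euler('Y',np.radians(ph))
    return np.array([*shelf2w([[fx,fy,0]])[0][:2],fz])-Fr.apply([.095,0,.008]),Fr
def tool(ph,fx,fz,tcp,M,**k):
    o,F=fpose(ph,fx,fz,**k); return o+F.apply(tcp),F*M
E
cat > t.py <<'E'
from feas import *
s=monitor.sense(); p,T=fk(s['joint_positions']); print(p.round(4),s['tcp_pos'].round(4))
for psi in (20,30,40,50,60,70,80):
  for up in (1,-1):
    tcp,M=grip(psi,up); best=None
    for q4 in (0,1.5,3):
      for q6 in (-2,0,2):
        q0=np.array([-.5,.3,2.3,q4,1.2,q6]); outs=[]
        for a in PATH:
          pp,TT=tool(*a,tcp,M); q0,e=ik(pp,TT,q0); outs.append((q0.round(2),round(e,3)))
        em=max(o[1] for o in outs)
        if best is None or em<best[0]: best=(em,outs)
    print(psi,up,best[0],[o[1] for o in best[1]]) 
    if best[0]<.05:
      for o in best[1]: print('   ',o[0])
E
python3 t.py
```

```text
[0.4823 0.1065 0.0977] [0.483  0.1069 0.0977]
20 1 0.851 [np.float64(0.851), np.float64(0.221), np.float64(0.0), np.float64(0.0), np.float64(0.0), np.float64(0.0)]
20 -1 0.799 [np.float64(0.344), np.float64(0.011), np.float64(0.0), np.float64(0.14), np.float64(0.799), np.float64(0.774)]
30 1 0.759 [np.float64(0.759), np.float64(0.143), np.float64(0.0), np.float64(0.0), np.float64(0.0), np.float64(0.0)]
30 -1 0.7 [np.float64(0.141), np.float64(0.0), np.float64(0.0), np.float64(0.0), np.float64(0.7), np.float64(0.673)]
40 1 0.653 [np.float64(0.653), np.float64(0.074), np.float64(0.0), np.float64(0.0), np.float64(0.0), np.float64(0.0)]
40 -1 0.608 [np.float64(0.0), np.float64(0.0), np.float64(0.0), np.float64(0.0), np.float64(0.608), np.float64(0.58)]
50 1 0.542 [np.float64(0.542), np.float64(0.011), np.float64(0.0), np.float64(0.0), np.float64(0.0), np.float64(0.0)]
50 -1 0.52 [np.float64(0.0), np.float64(0.0), np.float64(0.0), np.float64(0.0), np.float64(0.52), np.float64(0.491)]
60 1 0.469 [np.float64(0.469), np.float64(0.0), np.float64(0.0), np.float64(0.0), np.float64(0.0), np.float64(0.0)]
60 -1 0.437 [np.float64(0.0), np.float64(0.0), np.float64(0.0), np.float64(0.0), np.float64(0.437), np.float64(0.405)]
70 1 0.443 [np.float64(0.443), np.float64(0.0), np.float64(0.0), np.float64(0.0), np.float64(0.0), np.float64(0.0)]
70 -1 0.355 [np.float64(0.0), np.float64(0.0), np.float64(0.0), np.float64(0.0), np.float64(0.355), np.float64(0.322)]
80 1 0.409 [np.float64(0.409), np.float64(0.0), np.float64(0.0), np.float64(0.0), np.float64(0.0), np.float64(0.0)]
80 -1 0.276 [np.float64(0.0), np.float64(0.0), np.float64(0.0), np.float64(0.0), np.float64(0.276), np.float64(0.242)]
```

```bash
cat > t2.py <<'E'
from feas import *
P2=[(0,-.02,.126),(10,-.02,.128),(20,-.02,.13),(30,-.02,.13),(45,-.02,.135),(70,-.015,.14),(80,-.013,.14),(90,-.012,.14),(100,-.011,.14)]
for psi in (-90,-75,-60,-45,60,75,90,105,120):
  for up in (1,-1):
    tcp,M=grip(psi,up,gy=.03 if psi>0 else .12); best=None
    for q4 in (-1,0,1.5,3):
      for q6 in (-2,0,2):
        for order in (1,-1):
          q0=np.array([-.5 if psi>0 else .9,.3,2.3,q4,1.2,q6]); outs=[]
          for a in P2[::order]:
            pp,TT=tool(*a,tcp,M); q0,e=ik(pp,TT,q0); outs.append((q0.round(2),round(e,3)))
          outs=outs[::order]
          em=sum(o[1]>.01 for o in outs)
          if best is None or em<best[0]: best=(em,outs)
    print(psi,up,best[0],[float(o[1]) for o in best[1]]) 
    for o in best[1][::2]: print('   ',o[0])
E
python3 t2.py
```

```text
-90 1 1 [0.252, 0.0, 0.0, 0.0, 0.0, 0.0, 0.0, 0.0, 0.0]
    [ 0.73  0.91  1.65 -0.93  1.91  2.56]
    [ 0.73  0.84  1.66 -0.98  1.96  2.27]
    [ 0.7   0.78  1.55 -1.08  2.03  1.66]
    [ 0.62  0.83  1.28 -1.25  2.06  0.78]
    [ 0.58  0.91  1.09 -1.33  2.05  0.31]
-90 -1 2 [0.0, 0.0, 0.0, 0.0, 0.0, 0.0, 0.0, 0.048, 0.365]
    [ 0.74  0.93  1.68 -0.94  1.9  -0.42]
    [ 0.73  0.84  1.66 -0.98  1.96 -0.87]
    [ 0.7   0.78  1.55 -1.08  2.03 -1.48]
    [ 0.62  0.83  1.28 -1.25  2.06 -2.36]
    [ 0.59  0.87  1.23 -1.33  2.   -2.56]
-75 1 1 [0.304, 0.0, 0.0, 0.0, 0.0, 0.0, 0.0, 0.0, 0.0]
    [ 0.8   0.85  1.79 -1.06  1.76  2.56]
    [ 0.8   0.74  1.81 -1.09  1.77  2.29]
    [ 0.74  0.65  1.65 -1.08  1.8   1.65]
    [ 0.62  0.73  1.26 -1.09  1.92  0.76]
    [ 0.56  0.86  1.   -1.13  2.01  0.28]
-75 -1 2 [0.0, 0.0, 0.0, 0.0, 0.0, 0.0, 0.0, 0.087, 0.414]
    [ 0.82  0.88  1.85 -1.09  1.77 -0.36]
    [ 0.8   0.74  1.81 -1.09  1.77 -0.85]
    [ 0.74  0.65  1.65 -1.08  1.8  -1.5 ]
    [ 0.62  0.73  1.26 -1.09  1.92 -2.38]
    [ 0.58  0.81  1.16 -1.14  1.92 -2.56]
-60 1 2 [0.37, 0.07, 0.0, 0.0,
[... 3021 characters left out ...]
  [-0.38  0.85  1.77  1.02  1.97  0.78]
    [-0.36  0.8   1.7   1.18  2.06  1.36]
    [-0.33  0.82  1.54  1.46  2.05  2.2 ]
    [-0.32  0.85  1.48  1.57  1.97  2.56]
120 1 1 [0.309, 0.007, 0.0, 0.0, 0.0, 0.0, 0.0, 0.0, 0.0]
    [-0.29  0.93  1.59  0.8   2.   -2.56]
    [-0.3   0.93  1.62  0.91  2.15 -2.37]
    [-0.29  0.91  1.61  1.17  2.28 -1.82]
    [-0.29  0.91  1.55  1.6   2.23 -0.97]
    [-0.28  0.92  1.53  1.76  2.1  -0.57]
120 -1 1 [0.0, 0.0, 0.0, 0.0, 0.0, 0.0, 0.0, 0.0, 0.023]
    [-0.3   0.94  1.62  0.8   2.    0.4 ]
    [-0.3   0.93  1.62  0.91  2.15  0.77]
    [-0.29  0.91  1.61  1.17  2.28  1.33]
    [-0.29  0.91  1.55  1.6   2.23  2.17]
    [-0.28  0.92  1.53  1.77  2.1   2.56]
```

```bash
cat > t3.py <<'E'
from feas import *
p0,R0=pose(); s=monitor.sense(); q=s['joint_positions']
for psi in (50,55):
  tcp,M=grip(psi,-1,gx=.015,gy=.032)
  pg,Tg=tool(0,.002,.126,tcp,M)
  zt=Tg.apply([0,0,1]); ps=pg-.09*zt
  print(psi,'grasp tcp',pg.round(4),'stage',ps.round(4),'rot',np.degrees((R0.inv()*Tg).magnitude()).round(1))
  qq=q.copy()
  W=[(np.array([.41,.10,.19]),R0),(ps+[-.03,0,.12],Tg),(ps,Tg),(pg,Tg)]
  a=(p0,R0)
  for b in W:
    rel=(a[1].inv()*b[1]).as_rotvec(); n=8
    for k in range(1,n+1):
      p=a[0]+(b[0]-a[0])*k/n; T=a[1]*R.from_rotvec(rel*k/n); qq,e=ik(p,T,qq)
      if k%2==0: print('  ',p.round(3),qq.round(2),round(e,3))
    a=b
E
python3 t3.py
```

```text
50 grasp tcp [0.5267 0.0827 0.126 ] stage [0.4717 0.0114 0.126 ] rot 152.2
   [0.465 0.105 0.121] [ 0.2   0.27  1.94  0.    0.93 -1.41] 0.0
   [0.446 0.103 0.144] [ 0.2   0.22  1.95  0.    0.97 -1.41] 0.0
   [0.428 0.102 0.167] [ 0.21  0.17  1.95  0.    1.03 -1.4 ] 0.0
   [0.41 0.1  0.19] [ 0.21  0.11  1.95  0.    1.08 -1.4 ] 0.0
   [0.418 0.078 0.204] [ 0.28 -0.09  2.22 -0.3   0.58 -1.58] 0.0
   [0.426 0.056 0.218] [ 0.15 -0.2   2.47 -1.34  0.05 -1.09] 0.204
   [0.434 0.034 0.232] [ 0.16 -0.27  2.46 -1.34  0.05 -1.54] 0.931
   [0.442 0.011 0.246] [ 0.18 -0.32  2.45 -1.34  0.05 -2.01] 1.383
   [0.449 0.011 0.216] [ 0.18 -0.25  2.45 -1.34  0.05 -2.04] 1.397
   [0.457 0.011 0.186] [ 0.17 -0.19  2.44 -1.34  0.05 -2.07] 1.532
   [0.464 0.011 0.156] [ 0.16 -0.11  2.43 -1.34  0.05 -2.1 ] 1.665
   [0.472 0.011 0.126] [ 0.15 -0.04  2.42 -1.34  0.05 -2.13] 1.796
   [0.485 0.029 0.126] [ 0.17 -0.01  2.39 -1.34  0.05 -2.12] 1.791
   [0.499 0.047 0.126] [ 0.2   0.02  2.36 -1.34  0.05 -2.11] 1.784
   [0.513 0.065 0.126] [ 0.22  0.05  2.33 -1.34  0.05 -2.1 ] 1.777
   [0.527 0.083 0.126] [ 0.24  0.
[... 467 characters left out ...]
 2.45  0.1   0.05 -2.56] 0.278
   [0.438 0.031 0.232] [ 0.13 -0.27  2.44 -0.35  0.05 -2.56] 1.046
   [0.447 0.008 0.246] [ 0.18 -0.3   2.43 -0.84  0.05 -2.56] 1.509
   [0.454 0.008 0.216] [ 0.17 -0.24  2.43 -0.87  0.05 -2.56] 1.478
   [0.462 0.008 0.186] [ 0.16 -0.17  2.42 -0.9   0.05 -2.56] 1.604
   [0.469 0.008 0.156] [ 0.15 -0.1   2.41 -0.93  0.05 -2.56] 1.738
   [0.477 0.008 0.126] [ 0.14 -0.02  2.4  -0.97  0.05 -2.56] 1.869
   [0.489 0.027 0.126] [ 0.17  0.    2.37 -0.95  0.05 -2.56] 1.858
   [0.501 0.046 0.126] [ 0.2   0.03  2.35 -0.94  0.05 -2.56] 1.847
   [0.513 0.065 0.126] [ 0.22  0.06  2.32 -0.93  0.05 -2.56] 1.836
   [0.525 0.084 0.126] [ 0.25  0.08  2.29 -0.92  0.05 -2.56] 1.825
```

```bash
cat > t4.py <<'E'
from feas import *
np.set_printoptions(suppress=True,linewidth=160)
def rows_of(poses,p0,R0):
    out=[]
    for p,T in poses:
        t=R0.inv().apply(p-p0); w=(R0.inv()*T).as_rotvec(); r=np.r_[t/.03,w/.12].round(2); out.append(r)
        p0=p0+R0.apply(r[:3]*.03); R0=R0*R.from_rotvec(r[3:]*.12)
    return np.array(out)
if __name__=='__main__':
  p0,R0=pose(); q=monitor.sense()['joint_positions']
  psi=52; tcp,M=grip(psi,-1,gx=.015,gy=.032); pg,Tg=tool(0,.002,.126,tcp,M)
  zt=Tg.apply([0,0,1]); ps=pg-.09*zt; print(pg,ps)
  qs,e=ik(ps+[-.03,0,.08],Tg,np.array([-.55,.8,2.3,1.5,1.5,0])); print(qs.round(3),e)
  q1,e=ik(np.array([.41,.10,.19]),R0,q); pk,Tk=fk(q); 
  N=26; ps_=[]
  for k in range(1,N+1):
    qq=q1+(qs-q1)*k/N; p,T=fk(qq); ps_.append((p,T))
  r=rows_of(ps_,*fk(q1))
  print(np.abs(r).max(0)); print(np.array([p for p,_ in ps_])[::3].round(3))
E
python3 t4.py
python3 -m inch '[0,-0.5,0.0,0,0,0, 0,-0.5,0,0,0,0, 0,-0.36,-0.77,0,0,0, 0,-0.36,-0.77,0,0,0, 0,-0.36,-0.77,0,0,0, 0,-0.36,-0.77,0,0,0, 0,0,0,0,0,0, 0,0,0,0,0,0, 0,0,0,0,0,0, 0,0,0,0,0,0]'
python3 - <<'E'
from h import *
c=snap('scene','scene3'); snap('side','side3')
np.set_printoptions(suppress=True)
print(monitor.sense()['joint_positions'].round(3))
frect(['scene3','side3'])
L=lambda x,z:(np.array([[x,-.3,z],[x,.36,z]]),(255,255,0))
top=np.array([[-.188,-.025],[.002,-.025],[.002,.125],[-.188,.125],[-.188,-.025]])
overlay(c,[L(-.145,.118),L(-.026,.118),(np.c_[top,np.full(5,.134)],(0,255,0))],(240,160,440,300),4,'ov3')
E
```

```text
[0.52617542 0.08309426 0.126     ] [0.47372052 0.00996094 0.126     ]
[-0.803  0.622  2.422  1.391  1.588  0.096] 1.7409884645047666e-10
[0.15 0.65 0.46 0.77 0.3  1.03]
[[0.396 0.096 0.176]
 [0.357 0.094 0.146]
 [0.328 0.101 0.131]
 [0.313 0.114 0.13 ]
 [0.315 0.124 0.138]
 [0.333 0.126 0.154]
 [0.363 0.114 0.172]
 [0.399 0.083 0.189]
 [0.434 0.031 0.203]]
t: 7.85
tcp_pos: [0.411, 0.1038, 0.1894]
ee_rot: [-0.0, 0.694, 0.72, -0.001]
ft_force: [0.3, 0.4, -0.3]
grip_width: 0.994
[ 0.22   0.117  1.948  0.     1.077 -1.389]
3819 ((-96.19813537597656, 51.84487533569336), (191.8619384765625, 160.68411254882812), 3.695615530014038)
```

View pics/ov3.png

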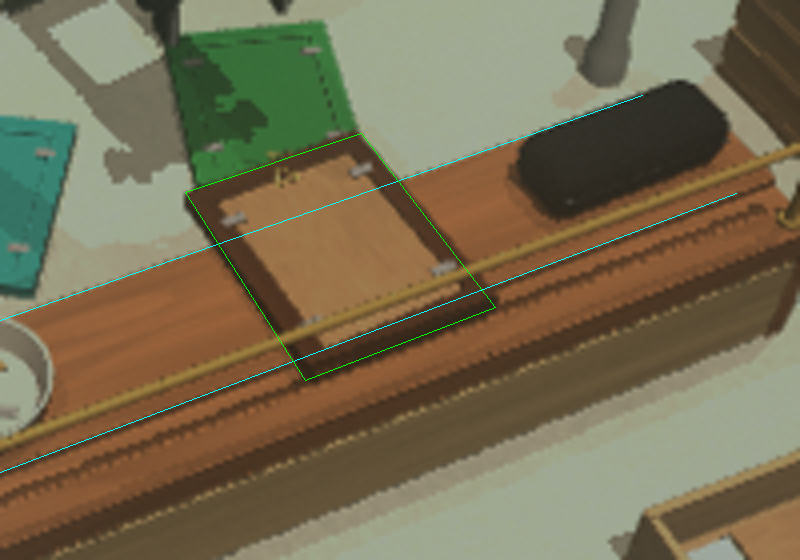

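```bash
cat > t5.py <<'E'
from t4 import *
p0,R0=pose(); q=monitor.sense()['joint_positions']
psi=52; tcp,M=grip(psi,-1,gx=.015,gy=.032); pg,Tg=tool(0,.002,.126,tcp,M)
zt=Tg.apply([0,0,1]); ps=pg-.09*zt
qs,e=ik(ps+[-.03,0,.08],Tg,np.array([-.55,.8,2.3,1.5,1.5,0]))
N=26; P=[]; qq=q
body=np.array([[x,y,-.073] for x in (-.043,.043) for y in (-.043,.043)]+[[0,-.085,-.142],[0,-.09,-.11],[.057,0,-.013],[-.057,0,-.013]])
for k in range(1,N+1):
    u=k/N; qj=q+(qs-q)*u; p,T=fk(qj); p=p+[0,0,.06*np.sin(np.pi*u)]; qq,e=ik(p,T,qq); P.append((p,T))
    b=p+T.apply(body); print(k,p.round(3),qq.round(2),round(e,4),'minz',b[:,2].min().round(3),'maxx',b[:,0].max().round(3))
r=rows_of(P,p0,R0); print(np.abs(r).max(0)); print(r.tolist())
E
python3 t5.py
```

```text
1 [0.397 0.1   0.183] [ 0.18  0.13  1.95  0.05  1.12 -1.33] 0.0 minz 0.194 maxx 0.448
2 [0.383 0.097 0.178] [ 0.14  0.14  1.96  0.11  1.15 -1.27] 0.0 minz 0.188 maxx 0.443
3 [0.37  0.096 0.175] [ 0.1   0.15  1.97  0.16  1.19 -1.21] 0.0 minz 0.184 maxx 0.437
4 [0.358 0.096 0.173] [ 0.06  0.16  1.98  0.21  1.23 -1.14] 0.0 minz 0.182 maxx 0.431
5 [0.347 0.098 0.173] [ 0.02  0.17  1.99  0.26  1.26 -1.08] 0.0 minz 0.182 maxx 0.424
6 [0.337 0.1   0.174] [-0.02  0.18  2.    0.31  1.3  -1.01] 0.0 minz 0.184 maxx 0.417
7 [0.328 0.103 0.176] [-0.06  0.19  2.01  0.36  1.33 -0.94] 0.0 minz 0.187 maxx 0.409
8 [0.321 0.107 0.178] [-0.09  0.2   2.03  0.41  1.36 -0.87] 0.0 minz 0.186 maxx 0.402
9 [0.316 0.111 0.181] [-0.13  0.21  2.04  0.46  1.38 -0.81] 0.0 minz 0.186 maxx 0.394
10 [0.313 0.115 0.185] [-0.17  0.22  2.06  0.52  1.41 -0.74] 0.0 minz 0.186 maxx 0.387
11 [0.312 0.119 0.189] [-0.21  0.24  2.08  0.57  1.43 -0.67] 0.0 minz 0.186 maxx 0.38
12 [0.312 0.123 0.193] [-0.25  0.25  2.1   0.62  1.45 -0.6 ] 0.0 minz 0.186 maxx 0.38
13 [0.315 0.125 0.198] [-0.29  0.27  2.12  0.68  1.46 -0.54] 0.0 mi
[... 1516 characters left out ...]
0.03, 0.61, 0.21, 1.01], [-0.03, -0.21, 0.0, 0.62, 0.2, 1.01], [-0.02, -0.19, -0.01, 0.63, 0.18, 1.0], [0.02, -0.19, -0.04, 0.64, 0.17, 1.0], [0.06, -0.17, -0.05, 0.66, 0.15, 0.98], [0.09, -0.17, -0.08, 0.68, 0.14, 0.97], [0.12, -0.17, -0.11, 0.69, 0.11, 0.96], [0.16, -0.19, -0.13, 0.7, 0.09, 0.94], [0.19, -0.2, -0.16, 0.72, 0.06, 0.93], [0.23, -0.23, -0.19, 0.73, 0.04, 0.91], [0.25, -0.26, -0.23, 0.74, 0.01, 0.9], [0.27, -0.3, -0.26, 0.74, -0.03, 0.89], [0.29, -0.35, -0.29, 0.76, -0.05, 0.86], [0.29, -0.4, -0.32, 0.76, -0.1, 0.85], [0.29, -0.45, -0.36, 0.77, -0.12, 0.84], [0.27, -0.51, -0.39, 0.76, -0.17, 0.82], [0.24, -0.57, -0.42, 0.77, -0.2, 0.8], [0.21, -0.63, -0.44, 0.76, -0.25, 0.78]]
```

```bash
sed -i 's/^N=26/import sys; N=30/; s/print(k,p.round(3).*/pass/' t5.py; python3 t5.py
```

```text
[0.25 0.55 0.38 0.67 0.26 0.9 ]
[[-0.11, -0.41, 0.2, 0.47, 0.26, 0.88], [-0.11, -0.39, 0.16, 0.47, 0.24, 0.89], [-0.12, -0.35, 0.15, 0.48, 0.24, 0.89], [-0.12, -0.34, 0.12, 0.48, 0.23, 0.89], [-0.12, -0.3, 0.11, 0.49, 0.22, 0.89], [-0.11, -0.29, 0.09, 0.49, 0.21, 0.9], [-0.1, -0.26, 0.07, 0.5, 0.21, 0.89], [-0.09, -0.25, 0.05, 0.51, 0.2, 0.89], [-0.08, -0.22, 0.04, 0.51, 0.19, 0.89], [-0.06, -0.2, 0.03, 0.53, 0.18, 0.88], [-0.05, -0.19, 0.01, 0.53, 0.18, 0.88], [-0.02, -0.18, 0.0, 0.54, 0.16, 0.87], [-0.0, -0.16, -0.02, 0.55, 0.16, 0.86], [0.02, -0.16, -0.03, 0.56, 0.14, 0.86], [0.04, -0.15, -0.05, 0.58, 0.13, 0.85], [0.08, -0.15, -0.06, 0.58, 0.12, 0.84], [0.1, -0.15, -0.09, 0.6, 0.1, 0.84], [0.13, -0.16, -0.11, 0.6, 0.08, 0.82], [0.15, -0.17, -0.12, 0.62, 0.07, 0.81], [0.18, -0.18, -0.15, 0.62, 0.04, 0.8], [0.2, -0.21, -0.18, 0.64, 0.03, 0.79], [0.22, -0.23, -0.19, 0.64, 0.0, 0.78], [0.23, -0.26, -0.23, 0.65, -0.02, 0.76], [0.25, -0.3, -0.24, 0.65, -0.04, 0.76], [0.24, -0.34, -0.28, 0.66, -0.07, 0.74], [0.25, -0.38, -0.29, 0.66, -0.1, 0.73], [0.24, -0.42, -0.32, 0.67, -0.13, 0.71], [0.23, -0.46, -0.35, 0.66, -0.15, 0.71], [0.2, -0.51, -0.36, 0.66, -0.19, 0.69], [0.17, -0.55, -0.38, 0.66, -0.21, 0.68]]
```

```bash
python3 -m inch '[-0.11,-0.41,0.2,0.47,0.26,0.88, -0.11,-0.39,0.16,0.47,0.24,0.89, -0.12,-0.35,0.15,0.48,0.24,0.89, -0.12,-0.34,0.12,0.48,0.23,0.89, -0.12,-0.3,0.11,0.49,0.22,0.89, -0.11,-0.29,0.09,0.49,0.21,0.9, -0.1,-0.26,0.07,0.5,0.21,0.89, -0.09,-0.25,0.05,0.51,0.2,0.89, -0.08,-0.22,0.04,0.51,0.19,0.89, -0.06,-0.2,0.03,0.53,0.18,0.88]'
python3 - <<'E'
from t4 import *
s=monitor.sense(); q=s['joint_positions'];p,T=fk(q); print(q.round(3),p.round(4),s['tcp_pos'].round(4),(T.inv()*rot(s['ee_rot'])).as_rotvec().round(3))
E
```

```text
t: 9.2
tcp_pos: [0.3181, 0.1095, 0.1805]
ee_rot: [-0.286, 0.921, 0.239, -0.116]
ft_force: [0.3, -0.8, 0.3]
grip_width: 0.993
[-0.121  0.208  2.041  0.449  1.376 -0.826] [0.3171 0.1102 0.1807] [0.3181 0.1095 0.1805] [ 0.  0. -0.]
```

The model agrees with the measured pose to 1 mm, including the sign of joint 4. Continuing.

```bash
python3 -m inch '[-0.05,-0.19,0.01,0.53,0.18,0.88, -0.02,-0.18,0,0.54,0.16,0.87, 0,-0.16,-0.02,0.55,0.16,0.86, 0.02,-0.16,-0.03,0.56,0.14,0.86, 0.04,-0.15,-0.05,0.58,0.13,0.85, 0.08,-0.15,-0.06,0.58,0.12,0.84, 0.1,-0.15,-0.09,0.6,0.1,0.84, 0.13,-0.16,-0.11,0.6,0.08,0.82, 0.15,-0.17,-0.12,0.62,0.07,0.81, 0.18,-0.18,-0.15,0.62,0.04,0.8]'
python3 -m inch '[0.2,-0.21,-0.18,0.64,0.03,0.79, 0.22,-0.23,-0.19,0.64,0,0.78, 0.23,-0.26,-0.23,0.65,-0.02,0.76, 0.25,-0.3,-0.24,0.65,-0.04,0.76, 0.24,-0.34,-0.28,0.66,-0.07,0.74, 0.25,-0.38,-0.29,0.66,-0.1,0.73, 0.24,-0.42,-0.32,0.67,-0.13,0.71, 0.23,-0.46,-0.35,0.66,-0.15,0.71, 0.2,-0.51,-0.36,0.66,-0.19,0.69, 0.17,-0.55,-0.38,0.66,-0.21,0.68]'
cat > t6.py <<'E'
from t4 import *
s=monitor.sense(); q=s['joint_positions'];p,T=fk(q); print(q.round(3),(p-s['tcp_pos']).round(4),(T.inv()*rot(s['ee_rot'])).as_rotvec().round(3))
psi=52; tcp,M=grip(psi,-1,gx=.015,gy=.032); pg,Tg=tool(0,.002,.126,tcp,M)
zt=Tg.apply([0,0,1]); ps=pg-.09*zt
print('tool axes',rot(s['ee_rot']).as_matrix().round(3).tolist())
plan(ps,Tg,6)
plan(pg,Tg,8,ps,Tg)
snap('side','side4');snap('scene','scene4');snap('wrist','wrist4')
E
python3 t6.py
```

```text
t: 10.45
tcp_pos: [0.3454, 0.1234, 0.2133]
ee_rot: [-0.502, 0.776, -0.296, -0.239]
ft_force: [-0.0, 0.5, -0.2]
grip_width: 0.992
t: 11.7
tcp_pos: [0.4442, 0.0091, 0.206]
ee_rot: [0.629, -0.321, 0.63, 0.323]
ft_force: [0.2, 1.5, 0.1]
grip_width: 0.994
[-0.8    0.616  2.426  1.397  1.589  0.1  ] [-0.0003  0.0024  0.0021] [-0. -0.  0.]
tool axes [[-0.001, -0.811, 0.585], [0.002, 0.585, 0.811], [-1.0, 0.002, 0.001]]
n 6 row [ 0.444 -0.131  0.099 -0.004  0.001 -0.003] max 0.44
n 8 row [0.    0.    0.375 0.    0.    0.   ] max 0.38
```

View pics/side4.png

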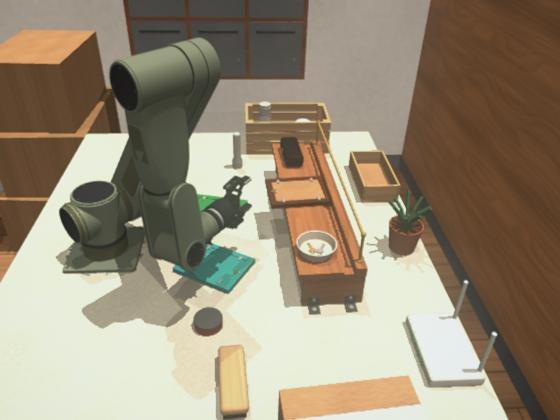

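View pics/wrist4.png

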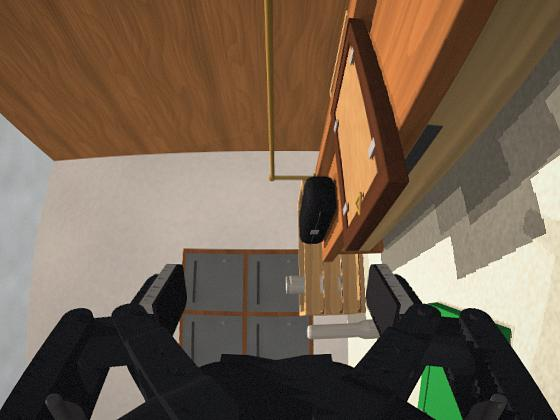

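```bash
python3 -m inch '[0.44,-0.13,0.1,0,0,0, 0.44,-0.13,0.1,0,0,0, 0.44,-0.13,0.1,0,0,0, 0.44,-0.13,0.1,0,0,0, 0.44,-0.13,0.1,0,0,0, 0.44,-0.13,0.1,0,0,0, 0,0,0.2,0,0,0, 0,0,0.2,0,0,0, 0,0,0.2,0,0,0, 0,0,0,0,0,0]'
python3 t6.py
```

```text
t: 13.1
tcp_pos: [0.4836, 0.0264, 0.1278]
ee_rot: [0.629, -0.323, 0.629, 0.323]
ft_force: [0.5, -0.8, -0.0]
grip_width: 0.994
[-0.692  0.826  2.392  1.5    1.566 -0.077] [-0.0007  0.0025  0.0025] [-0. -0.  0.]
tool axes [[0.001, -0.813, 0.582], [0.0, 0.582, 0.813], [-1.0, -0.001, 0.001]]
n 6 row [ 0.01  -0.009 -0.106  0.001  0.001  0.001] max 0.11
n 8 row [0.    0.    0.375 0.    0.    0.   ] max 0.38
```

```bash
python3 - <<'E'
from h import *
c=load('scene4')
cv2.imwrite('pics/c4.png',cv2.cvtColor(cv2.resize(c['frame'][100:300,220:420],None,fx=2.9,fy=2.9,interpolation=cv2.INTER_CUBIC),cv2.COLOR_RGB2BGR))
E
```

```text
(no output)
```

View pics/wrist4.png

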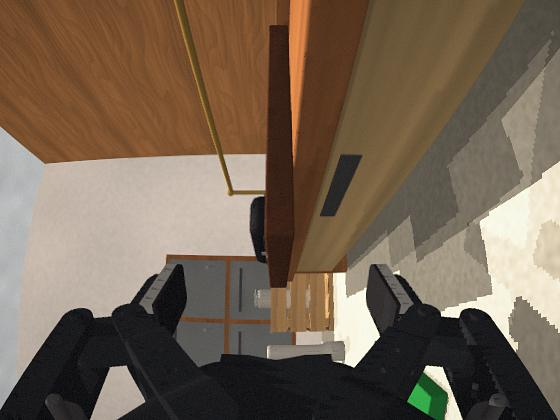

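View pics/c4.png

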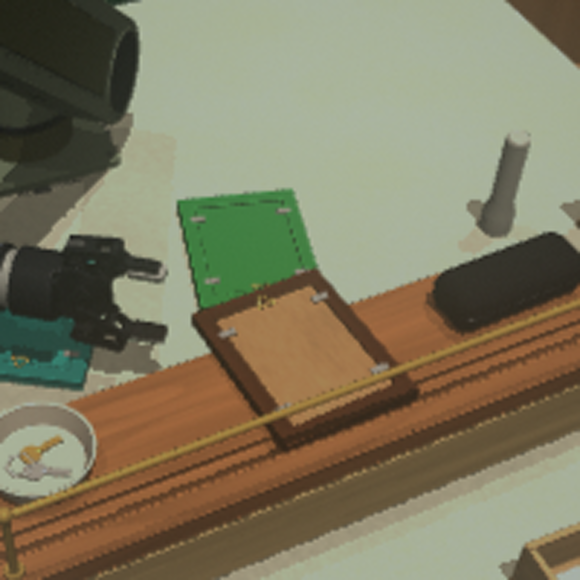

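```bash
python3 -m inch '[0.01,0,0.29,0,0,0, 0.01,0,0.29,0,0,0, 0.01,0,0.29,0,0,0, 0.01,0,0.29,0,0,0, 0.01,0,0.29,0,0,0, 0.01,0,0.29,0,0,0, 0,0,0.29,0,0,0, 0,0,0.29,0,0,0, 0,0,0,0,0,0, 0,0,0,0,0,0]'
python3 t6.py
python3 - <<'E'
from h import *
c=load('scene4')
cv2.imwrite('pics/c4b.png',cv2.cvtColor(cv2.resize(c['frame'][100:300,220:420],None,fx=2.9,fy=2.9,interpolation=cv2.INTER_CUBIC),cv2.COLOR_RGB2BGR))
E
```

```text
t: 14.5
tcp_pos: [0.5242, 0.0823, 0.1257]
ee_rot: [0.629, -0.323, 0.629, 0.323]
ft_force: [-0.3, 0.4, 0.9]
grip_width: 0.992
[-0.51   0.83   2.383  1.682  1.579 -0.072] [-0.0009  0.0022  0.0025] [ 0. -0.  0.]
tool axes [[0.001, -0.813, 0.583], [0.0, 0.583, 0.813], [-1.0, -0.0, 0.001]]
n 6 row [-0.002 -0.006 -0.49   0.     0.001  0.   ] max 0.49
n 8 row [0.    0.    0.375 0.    0.    0.   ] max 0.38
```

View pics/wrist4.png

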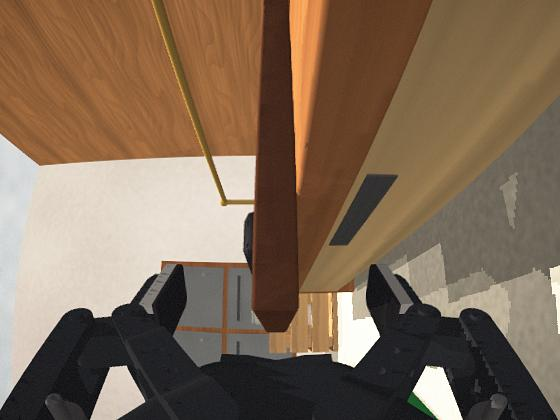

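View pics/c4b.png

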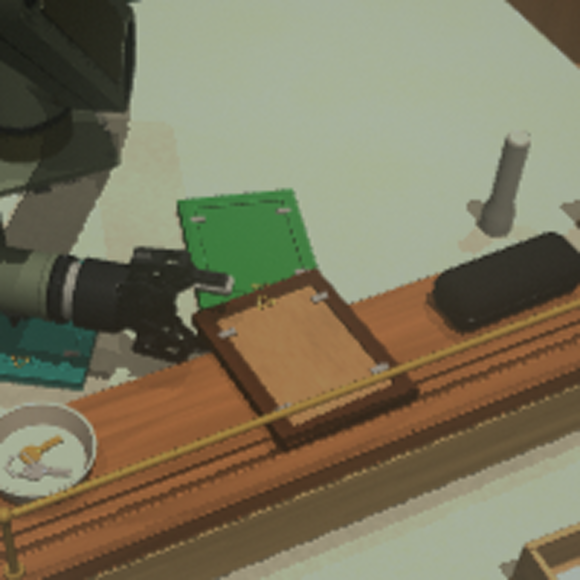

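```bash
python3 -m inch '[0,0,0,0,0,0, 0,0,0,0,0,0, 0,0,0,0,0,0, 0,0,0,0,0,0, 0,0,0,0,0,0, 0,0,0,0,0,0, 0,0,0,0,0,0, 0,0,0,0,0,0, 0,0,0,0,0,0, 0,0,0,0,0,0]' 8
python3 t6.py; python3 - <<'E'
from h import *
c=load('scene4')
cv2.imwrite('pics/c4c.png',cv2.cvtColor(cv2.resize(c['frame'][100:300,220:420],None,fx=2.9,fy=2.9,interpolation=cv2.INTER_CUBIC),cv2.COLOR_RGB2BGR))
E
```

```text
t: 15.9
tcp_pos: [0.5242, 0.0823, 0.126]
ee_rot: [0.63, -0.323, 0.629, 0.323]
ft_force: [-1.8, -1.5, 6.1]
grip_width: 0.178
[-0.51   0.83   2.383  1.682  1.58  -0.072] [-0.0009  0.0022  0.0025] [ 0. -0. -0.]
tool axes [[0.001, -0.813, 0.583], [0.001, 0.583, 0.813], [-1.0, -0.0, 0.002]]
n 6 row [-0.    -0.006 -0.49   0.     0.002  0.   ] max 0.49
n 8 row [0.    0.    0.375 0.    0.    0.   ] max 0.38
```

View pics/wrist4.png

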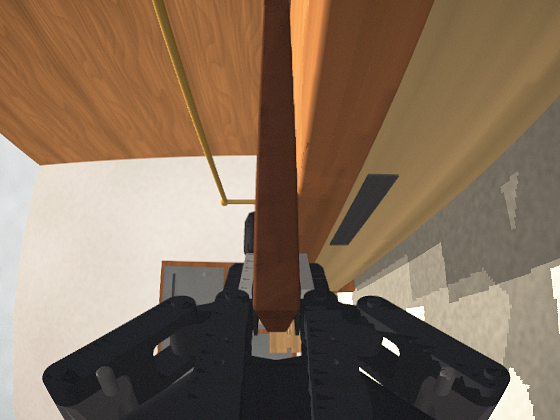

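View pics/c4c.png

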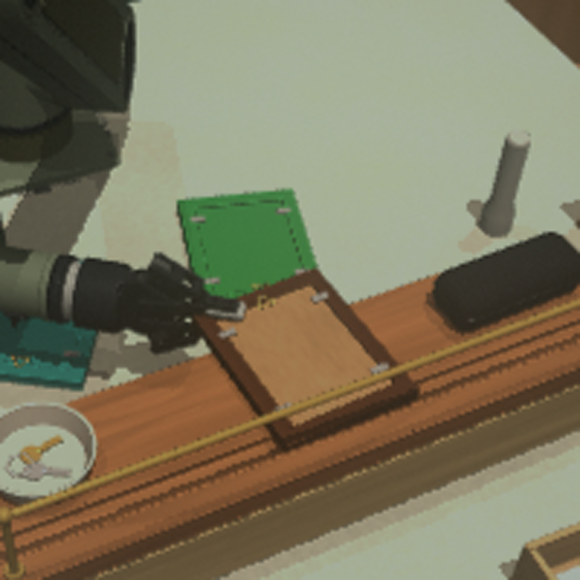

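```bash
cat > t7.py <<'E'
from t4 import *
import json
p0,R0=pose(); q=monitor.sense()['joint_positions']
o,F=fpose(0,.002,.126)
G=(F.inv().apply(p0-o),F.inv()*R0)
np.save('G.npy',np.r_[G[0],G[1].as_quat()])
print('tcp in frame',G[0].round(4),'should z .008')
S=[(0,.002,.126)]
n=0
segs=[((0,-.014,.136),4),((86,-.013,.138),22)]
P=[];qq=q;cur=np.array(S[0],float)
for tgt,N in segs:
    tgt=np.array(tgt,float)
    for k in range(1,N+1):
        a=cur+(tgt-cur)*k/N; oo,FF=fpose(*a); p=oo+FF.apply(G[0]); T=FF*G[1]
        qq,e=ik(p,T,qq); P.append((p,T)); print(a.round(3),p.round(3),qq.round(2),round(e,4))
    cur=tgt
r=rows_of(P,p0,R0); print(np.abs(r).max(0)); print(json.dumps(r.tolist()))
E
python3 t7.py
```

```text
tcp in frame [-0.0705 -0.029   0.008 ] should z .008
[ 0.    -0.002  0.128] [0.52  0.082 0.128] [-0.52  0.83  2.39  1.67  1.58 -0.08] 0.0
[ 0.    -0.006  0.131] [0.516 0.082 0.131] [-0.53  0.83  2.4   1.67  1.58 -0.08] 0.0
[ 0.    -0.01   0.134] [0.512 0.082 0.133] [-0.53  0.82  2.4   1.66  1.58 -0.08] 0.0
[ 0.    -0.014  0.136] [0.508 0.082 0.136] [-0.54  0.81  2.41  1.66  1.58 -0.09] 0.0
[ 3.909 -0.014  0.136] [0.509 0.082 0.147] [-0.54  0.75  2.41  1.66  1.53  0.04] 0.0
[ 7.818 -0.014  0.136] [0.51  0.082 0.159] [-0.53  0.68  2.4   1.65  1.48  0.17] 0.0
[11.727 -0.014  0.136] [0.512 0.082 0.17 ] [-0.53  0.61  2.38  1.64  1.44  0.31] 0.0
[15.636 -0.014  0.136] [0.514 0.082 0.181] [-0.52  0.55  2.36  1.62  1.39  0.45] 0.0
[19.545 -0.014  0.136] [0.518 0.082 0.192] [-0.51  0.5   2.33  1.59  1.35  0.59] 0.0
[23.455 -0.014  0.137] [0.522 0.082 0.202] [-0.5   0.45  2.3   1.55  1.31  0.74] 0.0
[27.364 -0.014  0.137] [0.527 0.082 0.213] [-0.48  0.41  2.26  1.51  1.28  0.88] 0.0
[31.273 -0.014  0.137] [0.533 0.083 0.223] [-0.47  0.38  2.21  1.46  1.25  1.03] 0.0
[35.182 -0.014  0.137] [0.5
[... 1511 characters left out ...]
.38, -0.01, 0.01, 0.0, 0.35, 0.45], [-0.38, -0.02, 0.01, 0.0, 0.35, 0.45], [-0.38, -0.01, 0.0, 0.0, 0.35, 0.45], [-0.38, -0.01, 0.01, 0.0, 0.35, 0.45], [-0.38, -0.01, 0.01, 0.01, 0.35, 0.44], [-0.38, -0.01, 0.01, -0.0, 0.35, 0.45], [-0.38, -0.0, 0.01, -0.0, 0.35, 0.45], [-0.38, -0.01, 0.01, -0.0, 0.35, 0.45], [-0.38, -0.01, 0.0, -0.0, 0.35, 0.45], [-0.38, -0.01, 0.01, -0.0, 0.35, 0.44], [-0.38, -0.01, 0.01, -0.0, 0.35, 0.45], [-0.37, -0.01, 0.01, -0.0, 0.35, 0.45], [-0.38, -0.01, 0.0, 0.0, 0.35, 0.45], [-0.38, -0.01, 0.01, 0.0, 0.35, 0.45], [-0.38, -0.01, 0.01, 0.0, 0.35, 0.44], [-0.38, -0.0, 0.0, 0.0, 0.35, 0.45], [-0.38, -0.01, 0.01, 0.0, 0.35, 0.45], [-0.38, -0.01, 0.01, 0.0, 0.35, 0.45]]
```

```bash
python3 -m inch '[-0.08,0.11,-0.08,0,0,0, -0.09,0.1,-0.08,0,0,0, -0.08,0.11,-0.09,0,0,0, -0.08,0.1,-0.08,0,0,0, -0.38,-0.01,0.01,0,0.35,0.45, -0.38,-0.01,0.01,0,0.35,0.45, -0.38,-0.01,0.01,0,0.35,0.44, -0.38,-0.01,0.01,0,0.35,0.45, -0.38,-0.01,0.01,0,0.35,0.45, -0.38,-0.02,0.01,0,0.35,0.45]'
cat > t8.py <<'E'
from t4 import *
import sys
g=np.load('G.npy'); Gp,GR=g[:3],R.from_quat(g[3:])
def frame_now(p,T):
    F=T*GR.inv(); return p-F.apply(Gp),F
def edges(o,F):
    c=np.array([[-.095,-.075,0],[.095,-.075,0],[.095,.075,0],[-.095,.075,0],[-.095,-.075,0]])
    return [o+F.apply(c+[0,0,z]) for z in (0,.016)]
def ov(n,box,f,fn,o,F):
    c=snap(n,fn); u0,v0,u1,v1=box
    im=cv2.cvtColor(cv2.resize(c['frame'][v0:v1,u0:u1],None,fx=f,fy=f,interpolation=cv2.INTER_CUBIC),cv2.COLOR_RGB2BGR)
    for e,col in zip(edges(o,F),((0,255,0),(255,255,0))):
        cv2.polylines(im,[np.round((proj(c,e)-[u0,v0]+.5)*f).astype(np.int32)],False,col,1)
    cv2.imwrite('pics/ov_'+fn+'.png',im)
if __name__=='__main__':
    p,T=pose(); o,F=frame_now(p,T); tag=sys.argv[1]
    z=F.apply([0,0,1]); print('tilt',np.degrees(np.arccos(z[2])).round(1))
    for y in (.075,-.075):
        f=o+F.apply([.095,y,.008]); print('foot shelf',toshelf(f).round(4),f[2].round(4))
    s=monitor.sense(); print(s['joint_positions'].round(3),s['ft_force'].round(2),s['moment'].round(2))
    ov('scene',(220,120,440,290),3.5,'sc'+tag,o,F); ov('side',(180,80,380,280),2.9,'sd'+tag,o,F)
E
python3 t8.py a
```

```text
t: 17.3
tcp_pos: [0.5212, 0.0827, 0.2019]
ee_rot: [0.484, -0.256, 0.747, 0.377]
ft_force: [0.3, -0.1, -4.3]
grip_width: 0.18
tilt 23.7
foot shelf [-0.0151  0.1277] 0.1352
foot shelf [-0.0149 -0.0223] 0.1353
[-0.491  0.445  2.298  1.552  1.307  0.745] [ 0.34 -0.14 -4.33] [-1.03  0.88 -0.03]
```

View pics/ov_sca.png

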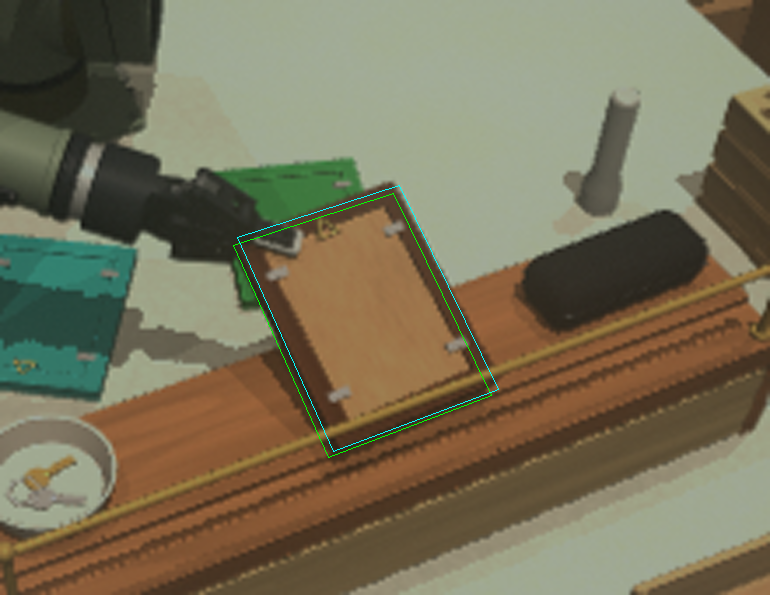

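View pics/ov_sda.png

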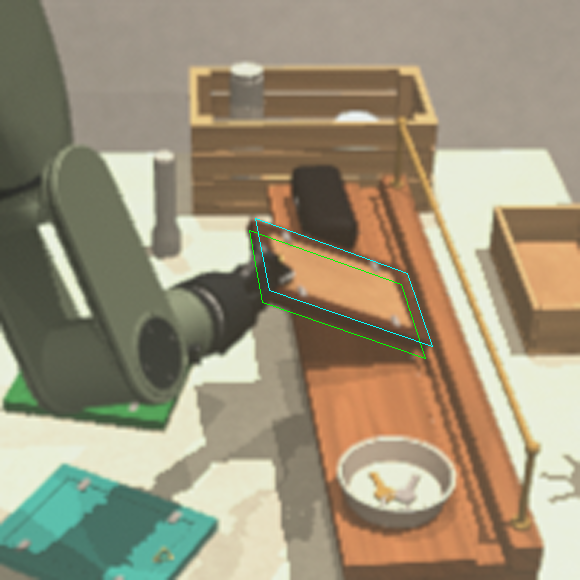

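```bash
python3 -m inch '[-0.38,-0.01,0.01,0,0.35,0.45, -0.38,-0.01,0.01,0,0.35,0.45, -0.38,-0.01,0.01,0,0.35,0.45, -0.38,-0.01,0.01,0,0.35,0.45, -0.38,-0.01,0.01,0,0.35,0.45, -0.38,-0.01,0.01,0,0.35,0.45, -0.38,-0.01,0.01,0,0.35,0.45, -0.38,-0.01,0.01,0,0.35,0.45, -0.38,-0.01,0.01,0,0.35,0.45, -0.38,-0.01,0.01,0,0.35,0.45]'
python3 t8.py b
cat > t9.py <<'E'
from t8 import *
import json
def go(tgt,N,yaw=0,fy=None):
    p0,R0=pose(); o,F=frame_now(p0,R0); z=F.apply([0,0,1]); f=o+F.apply([.095,0,.008]); fs=toshelf(f)
    cur=np.array([np.degrees(np.arccos(z[2])),fs[0],f[2]]); fy0=fs[1]; tgt=np.array(tgt,float); q=monitor.sense()['joint_positions']
    P=[]
    for k in range(1,N+1):
        a=cur+(tgt-cur)*k/N; oo,FF=fpose(*a,fy=fy0,yaw=yaw); p=oo+FF.apply(Gp); T=FF*GR; q,e=ik(p,T,q); P.append((p,T))
    print('cur',cur.round(4),'fy',fy0.round(4),'end q',q.round(2),round(e,4))
    r=rows_of(P,p0,R0); print(json.dumps(r.tolist()))
if __name__=='__main__': go([float(v) for v in sys.argv[1].split(',')],int(sys.argv[2]))
E
python3 t9.py 77.5,-.013,.137 4
```

```text
t: 18.65
tcp_pos: [0.597, 0.0861, 0.2813]
ee_rot: [0.201, -0.121, 0.871, 0.432]
ft_force: [0.1, -0.5, -3.5]
grip_width: 0.18
tilt 63.1
foot shelf [-0.016   0.1283] 0.1339
foot shelf [-0.0154 -0.0217] 0.1337
[-0.335  0.352  1.771  1.048  1.309  2.075] [ 0.14 -0.47 -3.48] [-1.03  0.36  0.01]
cur [62.7117 -0.0129  0.1353] fy 0.0529 end q [-0.29  0.44  1.53  0.92  1.45  2.45] 0.0
[[-0.36, 0.01, 0.01, 0.02, 0.31, 0.44], [-0.36, 0.0, -0.0, -0.0, 0.33, 0.42], [-0.36, 0.0, -0.0, 0.0, 0.34, 0.42], [-0.36, 0.0, -0.0, 0.0, 0.33, 0.43]]
```

View pics/ov_scb.png

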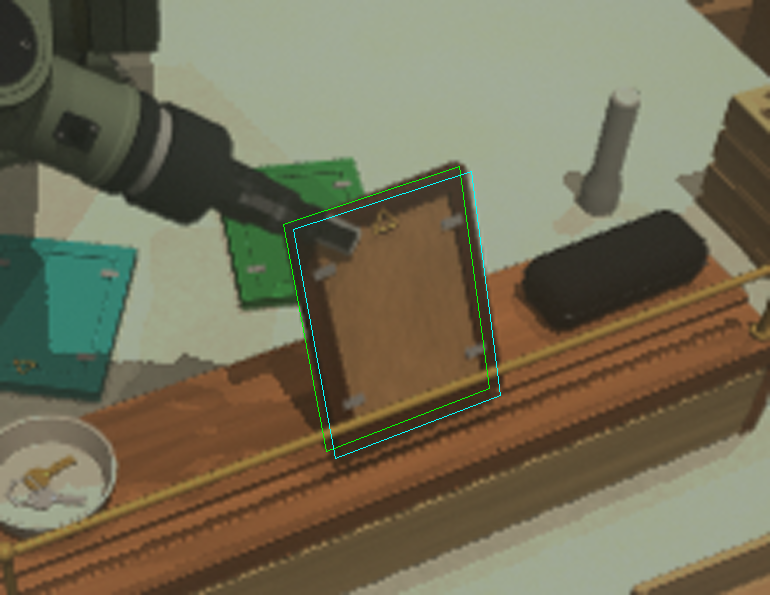

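View pics/ov_sdb.png

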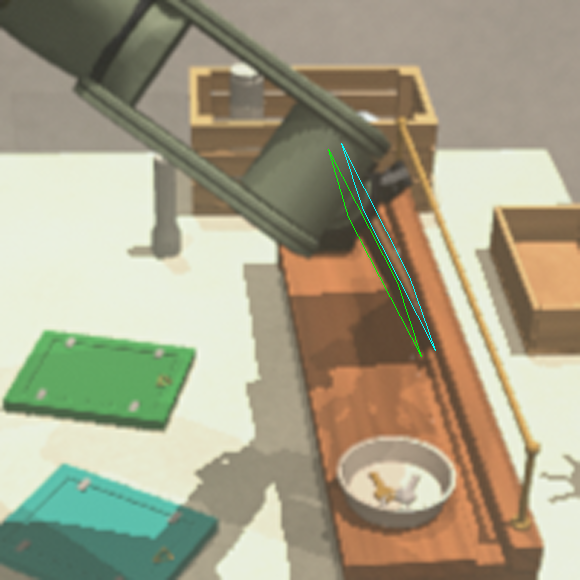

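```bash
python3 -m inch '[-0.36,0.01,0.01,0.01,0.33,0.43, -0.36,0,0,0,0.33,0.43, -0.36,0,0,0,0.33,0.43, -0.36,0,0,0,0.33,0.43, 0,0,0,0,0,0, 0,0,0,0,0,0, 0,0,0,0,0,0, 0,0,0,0,0,0, 0,0,0,0,0,0, 0,0,0,0,0,0]'
python3 t8.py c
python3 - <<'E'
from t8 import *
p,T=pose(); o,F=frame_now(p,T)
c=load('scc')
# foot line zoom with shelf lines
L=lambda x,z:(np.array([[x,-.3,z],[x,.36,z]]),(255,255,0))
overlay(c,[L(-.026,.118),L(0,.128)],(280,190,400,270),6.5,'zc')
E
python3 t9.py 77.5,-.0135,.114 8
```

```text
t: 20.0
tcp_pos: [0.6387, 0.0878, 0.2997]
ee_rot: [0.09, -0.064, 0.892, 0.438]
ft_force: [-0.4, 0.4, -3.9]
grip_width: 0.183
tilt 77.6
foot shelf [-0.013   0.1278] 0.1381
foot shelf [-0.0134 -0.0222] 0.138
[-0.284  0.442  1.527  0.921  1.452  2.459] [-0.44  0.39 -3.94] [-1.03  0.14  0.03]
cur [77.5904 -0.0131  0.138 ] fy 0.0528 end q [-0.29  0.46  1.56  0.92  1.42  2.41] 0.0
[[0.02, -0.08, 0.06, 0.0, 0.02, -0.02], [0.03, -0.07, 0.06, 0.0, -0.0, 0.0], [0.02, -0.08, 0.06, 0.0, -0.01, 0.0], [0.02, -0.08, 0.06, 0.0, 0.0, 0.0], [0.03, -0.07, 0.06, 0.0, 0.0, -0.0], [0.02, -0.08, 0.06, 0.0, 0.0, -0.0], [0.03, -0.08, 0.06, 0.0, 0.0, -0.0], [0.02, -0.07, 0.06, 0.0, -0.0, -0.0]]
```

View pics/ov_scc.png

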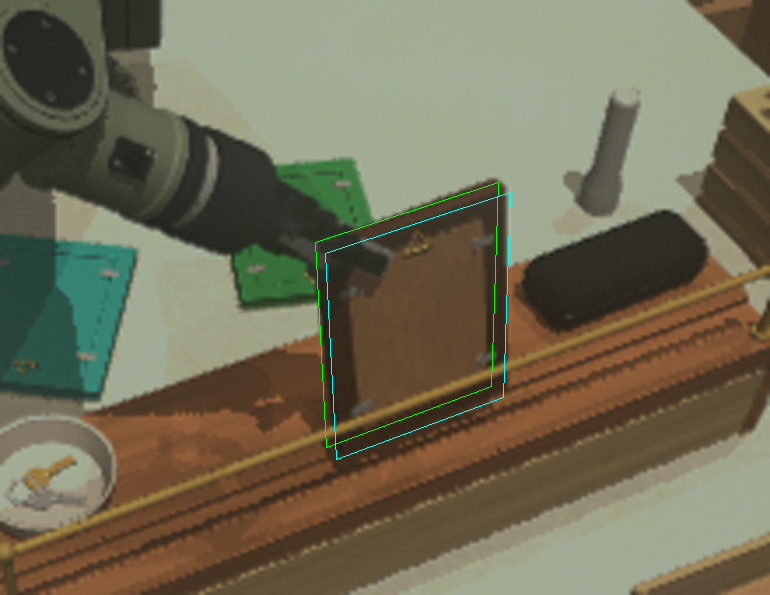

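View pics/zc.png

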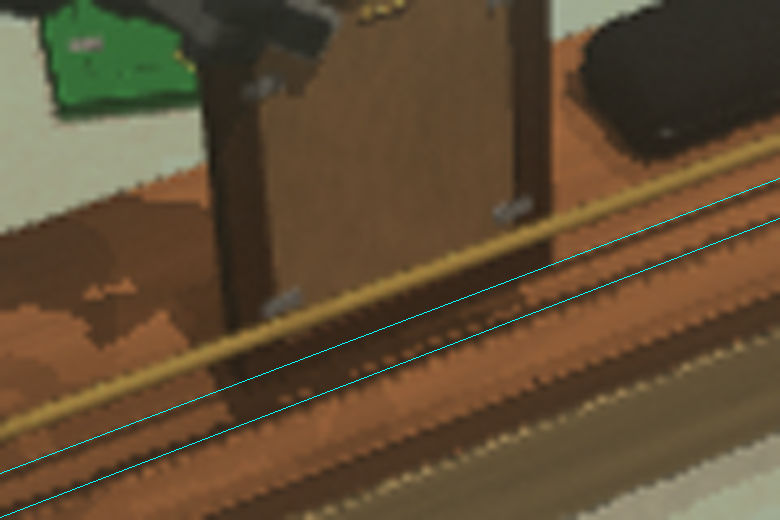

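```bash
cat > fitp.py <<'E'
from t8 import *
def fit(tag):
    p,T=pose(); o,F=frame_now(p,T); c=load(tag); W=cloud(c)
    e=edges(o,F)[1]; m=np.zeros(W.shape[:2],np.uint8)
    q=proj(c,o+F.apply(np.array([[-.07,-.02,.016],[.085,-.06,.016],[.085,.065,.016],[-.09,.065,.016]]))); cv2.fillPoly(m,[np.round(q).astype(np.int32)],1)
    P=W[(m>0)&np.isfinite(W[...,0])]; L=F.inv().apply(P-o); L=L[(abs(L[:,2]-.016)<.012)]
    A=np.c_[L[:,:2],np.ones(len(L))]
    for _ in range(3):
        k=np.linalg.lstsq(A,L[:,2],rcond=None)[0]; r=L[:,2]-A@k; g=abs(r)<2.5*r.std()+1e-4; A=A[g];L=L[g]
    print(len(L),'plane in frame coords: z=%.4f, dz/dx=%.2f deg, dz/dy=%.2f deg'%(k[2],np.degrees(k[0]),np.degrees(k[1])),'std',r.std().round(4))
    # extents of all points near back plane
    WL=F.inv().apply(W.reshape(-1,3)-o); n=(abs(WL[:,2]-k[2])<.004)
    col=c['frame'].reshape(-1,3)
    X=WL[n]; 
    for nm,a,b,l in (('x',0,1,.05),('y',1,0,.05)):
        s=X[abs(X[:,b])<l]; s=s[abs(s[:,a])<.13]; h=np.histogram(s[:,a],bins=np.arange(-.115,.116,.005)); print(nm,list(zip((h[1][:-1]*1000).round().astype(int).tolist(),h[0].tolist()))[:8],list(zip((h[1][:-1]*1000).round().astype(int).tolist(),h[0].tolist()))[-10:])
fit(sys.argv[1])
E
python3 fitp.py scc
```

```text
1664 plane in frame coords: z=0.0131, dz/dx=0.33 deg, dz/dy=0.55 deg std 0.0016
x [(-115, 0), (-110, 0), (-105, 1), (-100, 56), (-95, 57), (-90, 49), (-85, 40), (-80, 26)] [(65, 3), (70, 6), (75, 50), (80, 38), (85, 37), (90, 25), (95, 0), (100, 0), (105, 0), (110, 0)]
y [(-115, 0), (-110, 0), (-105, 0), (-100, 0), (-95, 0), (-90, 0), (-85, 0), (-80, 4)] [(65, 45), (70, 38), (75, 17), (80, 0), (85, 0), (90, 0), (95, 0), (100, 0), (105, 0), (110, 0)]
```

```bash
python3 - <<'E'
from h import *
for fn in ('side0','scene0','side2','scene2'):
    W,C=both(fn); q=toshelf(W)
    m=((abs(q[:,1]+.05)<.04)|(abs(q[:,1]-.18)<.03))&(q[:,0]>-.16)&(q[:,0]<.06)&(W[:,2]>.09)&(W[:,2]<.14)
    x=q[m,0];z=W[m,2]
    print(fn)
    b=np.arange(-.160,.06,.004)
    print([(int(round((a+.002)*1000)),round(float(np.median(z[(x>=a)&(x<a+.004)]))*1 if False else float(np.median(z[(x>=a)&(x<a+.004)]))*1000,1),int(((x>=a)&(x<a+.004)).sum())) for a in b if ((x>=a)&(x<a+.004)).sum()>3])
E
```

```text
side0
[(-158, 126.2, 9), (-154, 127.6, 6), (-150, 125.1, 6), (-146, 115.7, 24), (-142, 115.4, 46), (-138, 116.1, 37), (-134, 116.2, 39), (-130, 117.0, 37), (-126, 116.0, 35), (-122, 115.6, 31), (-118, 115.4, 32), (-114, 116.5, 38), (-110, 116.0, 29), (-106, 116.0, 36), (-102, 116.2, 40), (-98, 116.8, 31), (-94, 115.9, 35), (-90, 116.7, 34), (-86, 116.8, 38), (-82, 116.2, 33), (-78, 115.5, 30), (-74, 116.1, 34), (-70, 116.6, 32), (-66, 115.5, 30), (-62, 115.1, 30), (-58, 115.9, 30), (-54, 115.7, 27), (-50, 115.8, 31), (-46, 115.2, 27), (-42, 116.3, 29), (-38, 115.7, 26), (-34, 115.5, 28), (-30, 116.4, 33), (-26, 115.5, 12), (-22, 108.3, 17), (-18, 107.6, 28), (-14, 107.9, 28), (-10, 107.8, 30), (-6, 108.1, 29), (-2, 108.4, 33), (2, 112.5, 62), (6, 123.8, 45), (10, 126.1, 30), (14, 125.2, 29), (18, 125.5, 35), (22, 125.6, 26), (26, 126.1, 33), (30, 125.8, 30), (34, 124.3, 18)]
scene0
[(-158, 133.7, 6), (-154, 130.3, 6), (-150, 130.5, 9), (-146, 116.5, 15), (-142, 117.4, 41), (-138, 117.3, 46), (-134, 117.7, 55), (-130, 117.8, 44), (-126, 117.5, 58), (-122, 117.5, 46), (-118, 117.4, 46)
[... 1734 characters left out ...]
7.1, 55), (-114, 117.2, 57), (-110, 117.0, 42), (-106, 117.2, 53), (-102, 117.6, 55), (-98, 117.1, 51), (-94, 117.7, 52), (-90, 116.9, 55), (-86, 117.9, 49), (-82, 117.8, 55), (-78, 117.5, 59), (-74, 117.4, 47), (-70, 117.9, 52), (-66, 118.5, 67), (-62, 117.3, 51), (-58, 117.3, 51), (-54, 117.8, 55), (-50, 119.4, 33), (-46, 133.6, 5), (-42, 133.5, 5), (-38, 117.3, 37), (-34, 117.1, 61), (-30, 116.8, 55), (-26, 113.0, 126), (-22, 109.2, 60), (-18, 109.8, 63), (-14, 109.6, 63), (-10, 109.4, 53), (-6, 111.0, 29), (-2, 132.5, 8), (2, 125.2, 10), (6, 126.6, 48), (10, 126.8, 58), (14, 127.2, 62), (18, 127.3, 60), (22, 127.2, 57), (26, 127.0, 67), (30, 125.6, 84), (34, 113.7, 306), (38, 120.4, 10)]
```

```bash
python3 -m inch '[0.02,-0.08,0.06,0,0.01,-0.01, 0.03,-0.07,0.06,0,0,0, 0.02,-0.08,0.06,0,0,0, 0.02,-0.08,0.06,0,0,0, 0.03,-0.07,0.06,0,0,0, 0.02,-0.08,0.06,0,0,0, 0.03,-0.08,0.06,0,0,0, 0.02,-0.07,0.06,0,0,0, 0,0,0,0,0,0, 0,0,0,0,0,0]'
python3 t8.py d
python3 fitp.py scd
python3 - <<'E'
from t8 import *
c=load('scd')
overlay(c,[],(280,190,400,270),6.5,'zd')
E
python3 t9.py 77.5,-.013,.110 4
```

```text
t: 21.35
tcp_pos: [0.6383, 0.0879, 0.2758]
ee_rot: [0.089, -0.065, 0.892, 0.438]
ft_force: [0.6, -0.2, -3.5]
grip_width: 0.177
tilt 77.6
foot shelf [-0.0135  0.128 ] 0.1142
foot shelf [-0.0137 -0.022 ] 0.1141
[-0.284  0.46   1.559  0.926  1.421  2.417] [ 0.56 -0.22 -3.52] [-1.02  0.17 -0.01]
1543 plane in frame coords: z=0.0130, dz/dx=0.15 deg, dz/dy=0.57 deg std 0.0016
x [(-115, 0), (-110, 0), (-105, 1), (-100, 60), (-95, 56), (-90, 45), (-85, 40), (-80, 25)] [(65, 51), (70, 44), (75, 50), (80, 47), (85, 28), (90, 28), (95, 10), (100, 32), (105, 0), (110, 0)]
y [(-115, 0), (-110, 0), (-105, 0), (-100, 0), (-95, 0), (-90, 0), (-85, 0), (-80, 5)] [(65, 38), (70, 35), (75, 20), (80, 0), (85, 0), (90, 0), (95, 0), (100, 0), (105, 0), (110, 0)]
cur [77.5707 -0.0136  0.1142] fy 0.0529 end q [-0.29  0.47  1.56  0.93  1.42  2.41] 0.0
[[0.0, -0.03, 0.02, 0.0, 0.01, -0.01], [0.01, -0.02, 0.02, 0.0, -0.01, 0.0], [0.0, -0.03, 0.03, 0.0, 0.0, -0.0], [0.01, -0.03, 0.02, 0.0, 0.0, -0.0]]
```

View pics/zd.png

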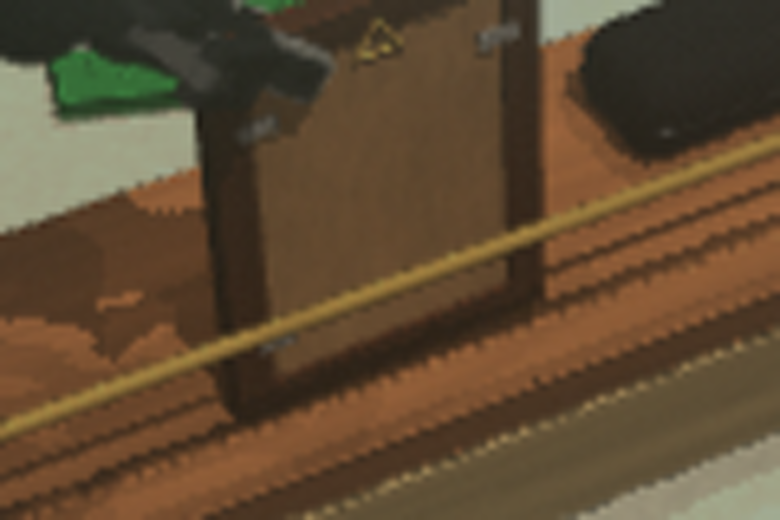

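View pics/ov_sdd.png

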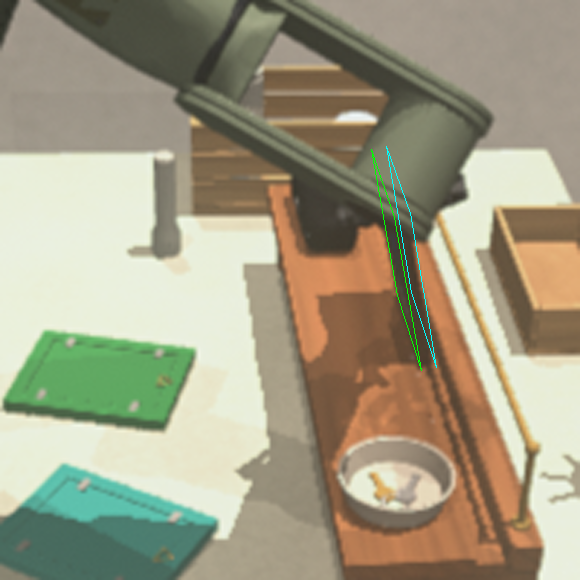

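```bash
python3 -m inch '[0.003,-0.018,0.015,0,0,0, 0.003,-0.018,0.015,0,0,0, 0.003,-0.018,0.015,0,0,0, 0.003,-0.018,0.015,0,0,0, 0.003,-0.018,0.015,0,0,0, 0.003,-0.018,0.015,0,0,0, 0,0,0,0,0,0, 0,0,0,0,0,0, 0,0,0,0,0,0, 0,0,0,0,0,0]'
python3 t8.py e
```

```text
t: 22.7
tcp_pos: [0.6386, 0.0884, 0.2739]
ee_rot: [0.09, -0.066, 0.892, 0.439]
ft_force: [-3.3, -1.9, 7.5]
grip_width: 0.178
tilt 77.4
foot shelf [-0.0129  0.1288] 0.1126
foot shelf [-0.0129 -0.0212] 0.1122
[-0.283  0.462  1.563  0.929  1.419  2.41 ] [-3.28 -1.87  7.52] [-0.23  0.5   0.29]
```

Touchdown: the foot is on the groove floor, with the measured height matching the 77° geometry and the force stepping from -3.5 N to +7.5 N. Joint 6 runs out at about 82° of tilt, so I'll open the jaws into a loose cage and walk the frame back to the rail between the pads.

```bash
cat > t10.py <<'E'
from t8 import *
import json
def cage(phis,tau,w,N,fx=-.013,fz=.112,cx=-.06,show=True,tau0=None):
    p0,R0=pose(); q=monitor.sense()['joint_positions']; o,F=frame_now(p0,R0); fy=toshelf(o+F.apply([.095,0,.008]))[1]
    tau0=np.degrees(np.arccos(F.apply([0,0,1])[2])) if tau0 is None else tau0
    P=[]
    a,b=phis
    for k in range(1,N+1):
        ph=a+(b-a)*k/N; ta=tau0+(tau-tau0)*k/N
        of,Ff=fpose(ph,fx,fz,fy=fy); ot,Ft=fpose(ta,fx,fz,fy=fy)
        Pc=of+Ff.apply([cx,Gp[1],0]); n=Ft.apply([0,0,1]); x=Ft.apply([1,0,0])
        p=Pc+n*w/2+x*(Gp[0]-cx); T=Ft*GR; q,e=ik(p,T,q); P.append((p,T))
        tb=of+Ff.apply([-.095,Gp[1],.016]); print(round(ph,1),round(ta,1),p.round(3),q.round(2),round(e,4),'back gap at top mm',round((w/2-(tb-p)@n)*1000,1))
    print(json.dumps(rows_of(P,p0,R0).tolist()))
if __name__=='__main__':
    a=[float(v) for v in sys.argv[1:6]]
    cage((a[0],a[1]),a[2],a[3]/1000,int(a[4]))
E
python3 t10.py 77.4 77.4 78 16 2; python3 t10.py 77.4 78 78 42 4; python3 t10.py 78 101 79.5 42 20
```

```text
77.4 77.7 [0.638 0.089 0.274] [-0.28  0.47  1.56  0.92  1.42  2.42] 0.0 back gap at top mm 0.2
77.4 78.0 [0.639 0.089 0.274] [-0.28  0.47  1.56  0.92  1.42  2.42] 0.0 back gap at top mm 0.4
[[0.01, -0.0, 0.02, 0.02, 0.03, 0.03], [-0.0, -0.0, -0.0, 0.0, 0.03, 0.03]]
77.6 77.6 [0.652 0.089 0.276] [-0.28  0.48  1.52  0.93  1.43  2.43] 0.0 back gap at top mm 26.0
77.7 77.7 [0.652 0.089 0.277] [-0.28  0.48  1.52  0.92  1.43  2.44] 0.0 back gap at top mm 26.0
77.8 77.9 [0.652 0.089 0.277] [-0.28  0.48  1.52  0.92  1.43  2.44] 0.0 back gap at top mm 26.0
78.0 78.0 [0.653 0.089 0.277] [-0.28  0.48  1.52  0.92  1.43  2.44] 0.0 back gap at top mm 26.0
[[-0.44, 0.0, 0.02, 0.02, 0.02, 0.01], [-0.01, -0.0, 0.0, 0.0, 0.01, 0.02], [-0.02, -0.0, 0.0, 0.0, 0.01, 0.01], [-0.01, -0.0, 0.0, 0.0, 0.02, 0.02]]
79.2 77.5 [0.656 0.09  0.278] [-0.28  0.49  1.51  0.93  1.43  2.44] 0.0 back gap at top mm 25.0
80.3 77.6 [0.659 0.09  0.278] [-0.27  0.49  1.5   0.92  1.43  2.44] 0.0 back gap at top mm 24.4
81.5 77.7 [0.662 0.09  0.279] [-0.27  0.49  1.49  0.92  1.43  2.45] 0.0 back gap at top mm 23.8
82.6 77.9 [0
[... 1677 characters left out ...]
, 0.0, 0.01, 0.01], [-0.1, 0.0, -0.0, 0.0, 0.01, 0.01], [-0.11, 0.0, 0.0, 0.0, 0.01, 0.01], [-0.1, -0.0, 0.0, 0.0, 0.01, 0.01], [-0.1, -0.01, 0.01, 0.0, 0.01, 0.02], [-0.11, -0.01, 0.0, 0.0, 0.01, 0.01], [-0.1, -0.01, 0.01, 0.0, 0.01, 0.01], [-0.11, -0.01, 0.01, 0.0, 0.01, 0.01], [-0.1, -0.01, 0.01, 0.0, 0.01, 0.01], [-0.1, -0.01, 0.01, 0.0, 0.01, 0.02], [-0.11, -0.02, 0.01, 0.0, 0.01, 0.01], [-0.1, -0.01, 0.01, 0.0, 0.01, 0.01], [-0.1, -0.02, 0.02, 0.0, 0.0, 0.01], [-0.1, -0.02, 0.01, 0.0, 0.01, 0.01], [-0.1, -0.02, 0.02, 0.0, 0.01, 0.01], [-0.11, -0.02, 0.02, 0.0, 0.01, 0.02], [-0.1, -0.03, 0.02, 0.0, 0.01, 0.01], [-0.1, -0.02, 0.02, 0.0, 0.01, 0.01], [-0.09, -0.03, 0.02, 0.0, 0.01, 0.01]]
```

```bash
python3 -m inch '[0,0.02,-0.02,0,0,0, -0.1,0,0,0,0,0, -0.1,0,0,0,0,0, -0.1,0,0,0,0,0, 0,0,0,0,0,0, 0,0,0,0,0,0, 0,0,0,0,0,0, 0,0,0,0,0,0, 0,0,0,0,0,0, 0,0,0,0,0,0]' 34
cat > t11.py <<'E'
from t8 import *
tag=sys.argv[1]; c=snap('scene','s'+tag); snap('wrist','w'+tag)
overlay(c,[],(240,110,440,270),3.9,'z'+tag)
s=monitor.sense(); print(s['joint_positions'].round(3),s['ft_force'].round(2),s['grip_width'])
# robust plane of frame's back: brown points in volume above the shelf
W=cloud(c).reshape(-1,3); q=toshelf(W); m=(q[:,1]>-.0)&(q[:,1]<.12)&(W[:,2]>.14)&(W[:,2]<.235)&(q[:,0]>-.08)&(q[:,0]<.1)
C=c['frame'].reshape(-1,3).astype(int); 
X=np.c_[q[m],W[m,2]]
rng=np.random.default_rng(0); best=None
for _ in range(300):
    a=X[rng.choice(len(X),3,replace=False)]; n=np.cross(a[1]-a[0],a[2]-a[0]); l=np.linalg.norm(n)
    if l<1e-6: continue
    n/=l; d=abs((X-a[0])@n)<.003
    if best is None or d.sum()>best.sum(): best=d
Y=X[best]; c0=Y.mean(0); n=np.linalg.svd(Y-c0)[2][2]; n*=np.sign(n[0])
print('plane',best.sum(),len(X),'tilt',np.degrees(np.arccos(n[2])).round(1),'yaw',np.degrees(np.arctan2(n[1],n[0])).round(1),'x at z=.11:',(c0[0]-((.11-c0[2])*n[2])/n[0]).round(4),'x at .213',(c0[0]-((.213-c0[2])*n[2])/n[0]).round(4))
E
python3 t11.py f
```

```text
t: 24.05
tcp_pos: [0.6472, 0.0882, 0.2742]
ee_rot: [0.089, -0.065, 0.892, 0.438]
ft_force: [-0.5, -0.5, -0.4]
grip_width: 0.399
[-0.279  0.474  1.54   0.926  1.422  2.424] [ 0.52 -0.08 -0.33] 0.40144948320795304
plane 912 1100 tilt 77.6 yaw 0.5 x at z=.11: -0.0091 x at .213 -0.0318
```

View pics/zf.png

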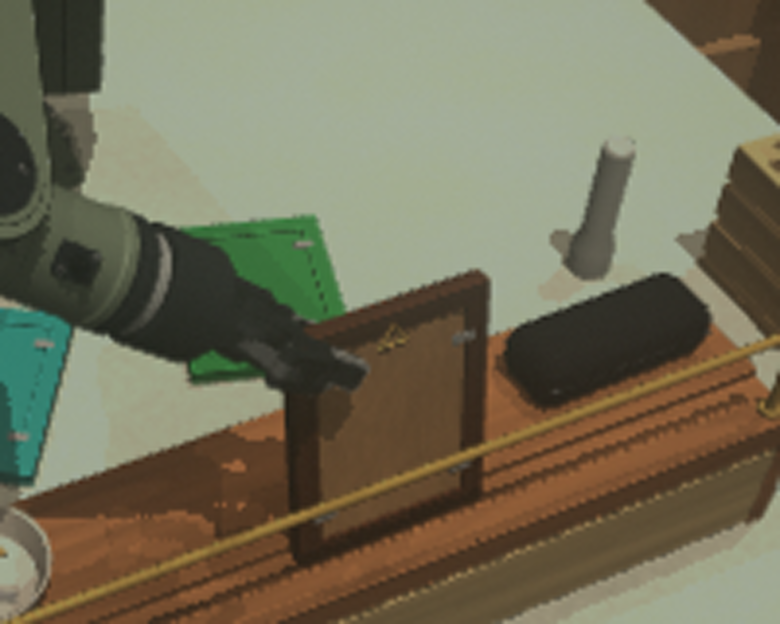

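View pics/wf.png

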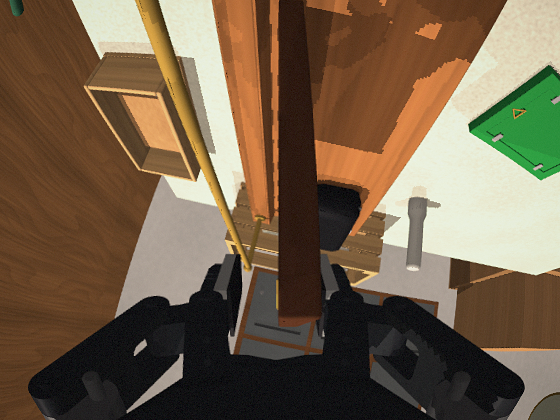

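```bash
python3 - <<'E'
from t10 import *
cage((77.6,100.5),77.6,.034,20,tau0=77.6)
E
```

```text
78.7 77.6 [0.651 0.088 0.276] [-0.28  0.48  1.53  0.92  1.43  2.43] 0.0 back gap at top mm 17.3
79.9 77.6 [0.654 0.089 0.277] [-0.28  0.48  1.52  0.92  1.43  2.44] 0.0 back gap at top mm 16.6
81.0 77.6 [0.657 0.089 0.278] [-0.28  0.49  1.51  0.92  1.43  2.44] 0.0 back gap at top mm 15.9
82.2 77.6 [0.66  0.089 0.278] [-0.27  0.49  1.5   0.92  1.43  2.44] 0.0 back gap at top mm 15.3
83.3 77.6 [0.663 0.089 0.279] [-0.27  0.5   1.49  0.92  1.43  2.45] 0.0 back gap at top mm 14.6
84.5 77.6 [0.666 0.089 0.279] [-0.27  0.5   1.48  0.92  1.44  2.45] 0.0 back gap at top mm 13.9
85.6 77.6 [0.669 0.089 0.28 ] [-0.27  0.5   1.47  0.92  1.44  2.46] 0.0 back gap at top mm 13.3
86.8 77.6 [0.672 0.089 0.28 ] [-0.27  0.51  1.47  0.92  1.44  2.46] 0.0 back gap at top mm 12.6
87.9 77.6 [0.675 0.089 0.281] [-0.27  0.51  1.46  0.92  1.44  2.47] 0.0 back gap at top mm 12.0
89.0 77.6 [0.678 0.09  0.281] [-0.27  0.52  1.45  0.92  1.44  2.47] 0.0 back gap at top mm 11.4
90.2 77.6 [0.681 0.09  0.281] [-0.26  0.52  1.44  0.92  1.44  2.47] 0.0 back gap at top mm 10.8
91.3 77.6 [0.684 0.09  0.281] [-0.26  0.53  
[... 868 characters left out ...]
0, 0.0, -0.0, -0.0], [-0.11, -0.0, 0.0, 0.0, -0.0, -0.0], [-0.1, -0.0, 0.0, 0.0, -0.0, -0.0], [-0.1, -0.01, 0.01, 0.0, -0.0, -0.0], [-0.11, 0.0, 0.0, 0.0, -0.0, -0.0], [-0.1, -0.01, 0.01, 0.0, -0.0, -0.0], [-0.1, -0.0, 0.0, 0.0, -0.0, -0.0], [-0.11, -0.01, 0.01, 0.0, -0.0, -0.0], [-0.1, -0.02, 0.01, 0.0, -0.0, -0.0], [-0.1, -0.01, 0.01, 0.0, -0.0, -0.0], [-0.1, -0.01, 0.01, 0.0, -0.0, -0.0], [-0.1, -0.02, 0.01, 0.0, -0.0, -0.0], [-0.1, -0.02, 0.02, 0.0, -0.0, -0.0], [-0.11, -0.02, 0.01, 0.0, -0.0, -0.0], [-0.1, -0.02, 0.02, 0.0, -0.0, -0.0], [-0.09, -0.02, 0.02, 0.0, -0.0, -0.0], [-0.1, -0.02, 0.01, 0.0, -0.0, -0.0], [-0.1, -0.03, 0.02, 0.0, -0.0, -0.0], [-0.1, -0.02, 0.03, 0.0, -0.0, -0.0]]
```

```bash
python3 -m inch '[-0.13,0.04,-0.03,0,0,0, -0.1,0,0,0,0,0, -0.11,0,0,0,0,0, -0.1,0,0,0,0,0, -0.1,-0.01,0.01,0,0,0, -0.11,0,0,0,0,0, -0.1,-0.01,0.01,0,0,0, -0.1,0,0,0,0,0, -0.11,-0.01,0.01,0,0,0, -0.1,-0.02,0.01,0,0,0]'
python3 t11.py g
```

```text
t: 25.4
tcp_pos: [0.6786, 0.0895, 0.2807]
ee_rot: [0.089, -0.065, 0.892, 0.438]
ft_force: [0.5, -0.3, 0.3]
grip_width: 0.395
[-0.264  0.514  1.452  0.926  1.44   2.471] [ 0.37 -0.33  0.07] 0.39759812273700507
plane 681 828 tilt 90.6 yaw 0.0 x at z=.11: -0.0094 x at .213 -0.0082
```

View pics/zg.png

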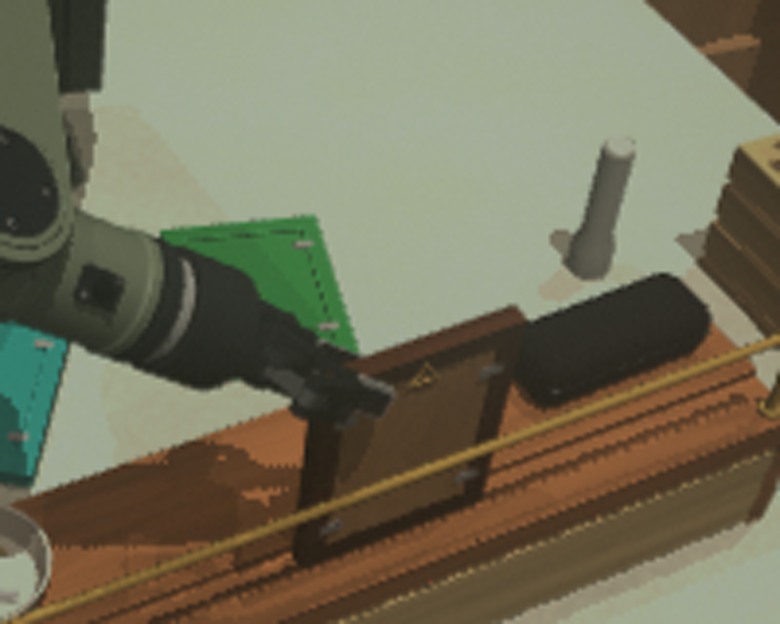

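View pics/wg.png

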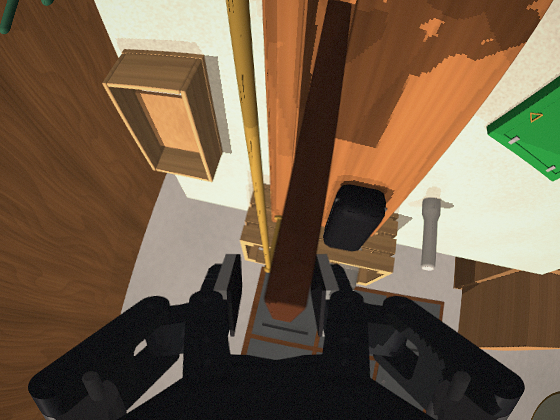

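```bash
python3 -m inch '[-0.1,-0.01,0.01,0,0,0, -0.1,-0.01,0.01,0,0,0, -0.1,-0.02,0.01,0,0,0, -0.1,-0.02,0.02,0,0,0, -0.1,-0.02,0.01,0,0,0, -0.08,-0.02,0.01,0,0,0, -0.08,-0.02,0.01,0,0,0, -0.08,-0.02,0.01,0,0,0, -0.08,-0.02,0.02,0,0,0, 0,0,0,0,0,0]'
python3 t11.py h
```

```text
t: 26.75
tcp_pos: [0.7038, 0.0901, 0.2802]
ee_rot: [0.089, -0.065, 0.892, 0.438]
ft_force: [1.0, -0.9, -0.7]
grip_width: 0.395
[-0.254  0.552  1.386  0.926  1.449  2.5  ] [ 0.54 -0.94  0.22] 0.3982118440066246
plane 449 586 tilt 101.1 yaw -0.0 x at z=.11: -0.0095 x at .213 0.0108
```

View pics/zh.png

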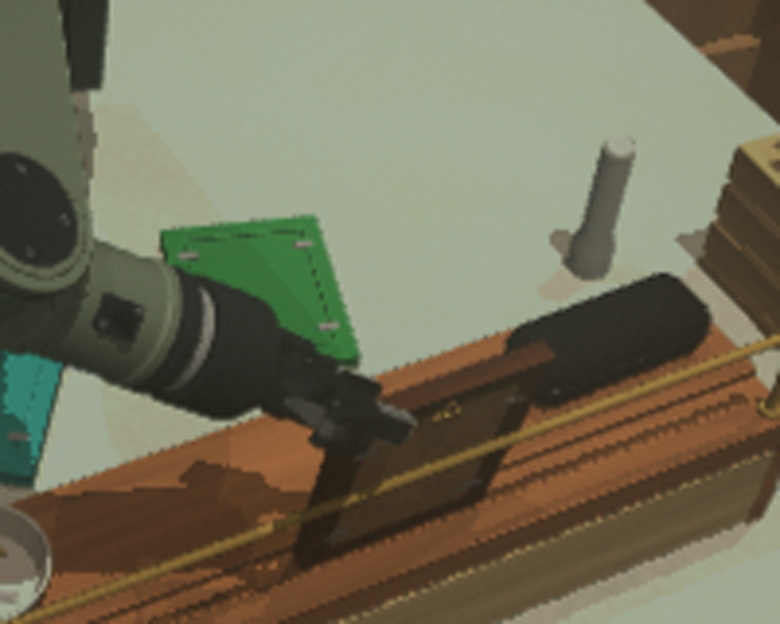

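View pics/wh.png

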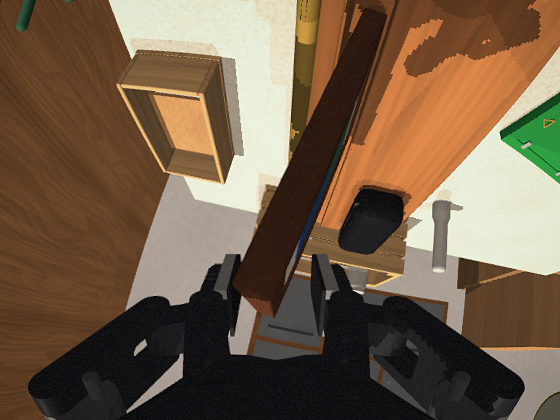

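```bash
python3 -m inch '[-0.04,0,0,0,0,0, -0.04,0,0,0,0,0, -0.04,0,0,0,0,0, -0.04,0,0,0,0,0, 0,0,0,0,0,0, 0,0,0,0,0,0, 0,0,0,0,0,0, 0,0,0,0,0,0, 0,0,0,0,0,0, 0,0,0,0,0,0]'
python3 t11.py i
```

```text
t: 28.1
tcp_pos: [0.7083, 0.0903, 0.2813]
ee_rot: [0.089, -0.065, 0.892, 0.438]
ft_force: [0.1, 0.0, 0.1]
grip_width: 0.397
[-0.252  0.558  1.372  0.926  1.452  2.508] [0.07 0.15 0.44] 0.39867462949196064
plane 445 572 tilt 102.4 yaw 0.0 x at z=.11: -0.0097 x at .213 0.013
```

View pics/wi.png

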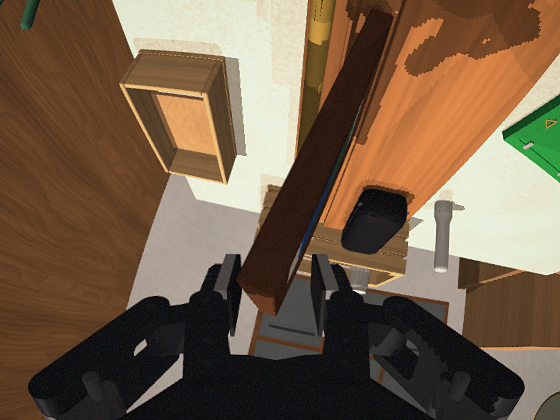

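```bash
python3 -m inch '[-0.05,0,0,0,0,0, -0.05,0,0,0,0,0, -0.05,0,0,0,0,0, -0.05,0,0,0,0,0, -0.05,0,0,0,0,0, 0,0,0,0,0,0, 0,0,0,0,0,0, 0,0,0,0,0,0, 0,0,0,0,0,0, 0,0,0,0,0,0]'
python3 t11.py j
```

```text
t: 29.45
tcp_pos: [0.7155, 0.0906, 0.2829]
ee_rot: [0.089, -0.065, 0.892, 0.438]
ft_force: [-2.1, 0.1, -0.3]
grip_width: 0.4
[-0.249  0.568  1.349  0.925  1.458  2.519] [-1.05  0.28 -0.12] 0.39856463437887096
plane 444 569 tilt 102.2 yaw -0.1 x at z=.11: -0.0094 x at .213 0.0129
```

View pics/wj.png

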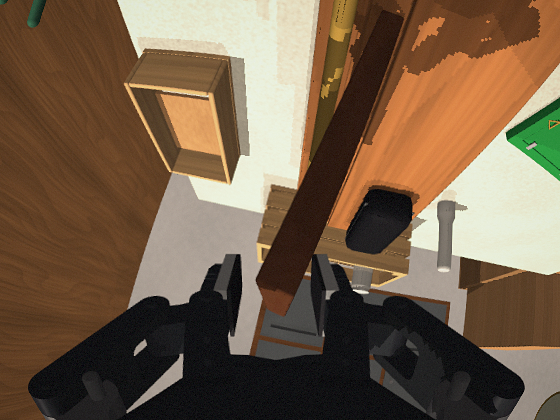

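```bash
python3 -m inch '[0.08,0,0,0,0,0, 0,0,0,0,0,0, 0,0,0,0,0,0, 0,0,0,0,0,0, 0,0,-0.2,0,0,0, 0,0,-0.3,0,0,0, 0,0,-0.5,0,0,0, 0,0,-0.5,0,0,0, 0,0,-0.5,0,0,0, 0,0,-0.5,0,0,0]' 56
python3 t11.py k
```

```text
t: 30.8
tcp_pos: [0.7055, 0.0299, 0.3282]
ee_rot: [0.089, -0.065, 0.892, 0.438]
ft_force: [0.3, -0.0, -0.9]
grip_width: 0.659
[-0.336  0.551  1.262  0.899  1.584  2.549] [ 0.1  -0.46  0.52] 0.6551393187244515
plane 444 571 tilt 102.1 yaw 0.2 x at z=.11: -0.0093 x at .213 0.0129
```

View pics/wk.png

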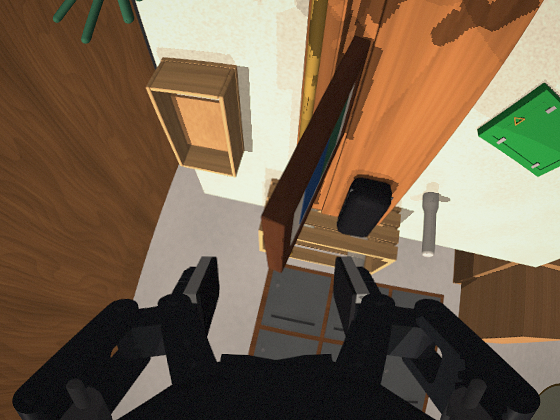

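View pics/zk.png

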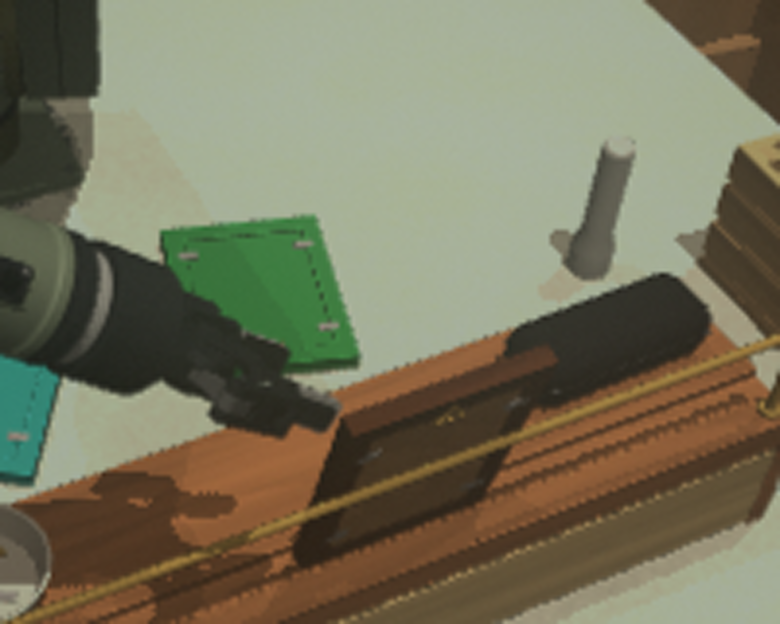

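```bash
python3 -m inch '[0,0,-0.3,0,0,-0.2, 0,0,-0.3,0,0,-0.2, 0,0,-0.3,0,0,-0.2, 0,0,-0.3,0,0,-0.2, 0,0,-0.3,0,0,-0.2, 0,0,-0.3,0,0,-0.2, 0,0,0,0,0,0, 0,0,0,0,0,0, 0,0,0,0,0,0, 0,0,0,0,0,0]'
python3 t11.py l; python3 - <<'E'
from h import *
c=snap('side','sl')
overlay(c,[],(200,80,400,330),2.4,'szl')
W0,_=both('scene0');W1,_=both('sl2') if 0 else both('sl')
A=cloud(load('side0'));B=cloud(c)
d=np.linalg.norm(A-B,axis=2)
for nm,(u,v) in dict(dish=(316,246),keys=(316,248),case=(291,152),torch=(237,150),brush=(233,378),tin=(208,320),drawerside=(330,285)).items():
    print(nm,A[v,u].round(3),B[v,u].round(3))
E
```

```text
t: 32.15
tcp_pos: [0.7001, -0.0115, 0.3597]
ee_rot: [0.12, -0.129, 0.885, 0.431]
ft_force: [-0.7, 0.7, -0.3]
grip_width: 0.657
[-0.393  0.553  1.183  0.889  1.679  2.432] [-0.01 -0.35  0.35] 0.6559694619765474
plane 441 571 tilt 102.1 yaw -0.2 x at z=.11: -0.0093 x at .213 0.0128
dish [ 0.616 -0.153  0.12 ] [ 0.615 -0.155  0.122]
keys [ 0.614 -0.164  0.123] [ 0.615 -0.16   0.12 ]
case [0.586 0.317 0.157] [0.585 0.308 0.162]
torch [0.396 0.472 0.083] [0.396 0.476 0.081]
brush [ 0.392 -0.504  0.041] [ 0.392 -0.501  0.037]
tin [nan nan nan] [ 0.326 -0.319  0.024]
drawerside [ 0.642 -0.258  0.075] [ 0.643 -0.256  0.073]
```

View pics/szl.png

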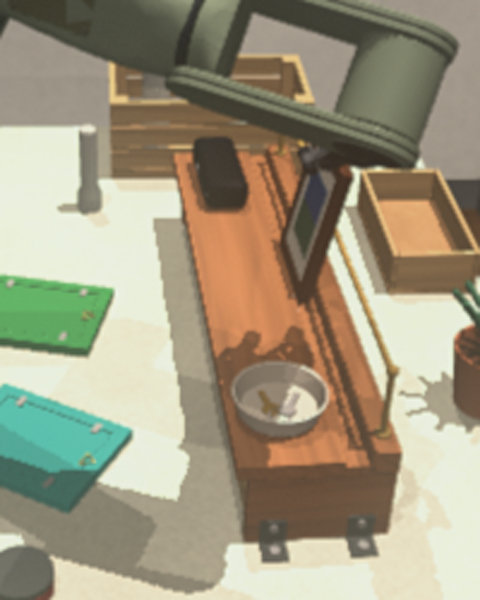

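View pics/wl.png

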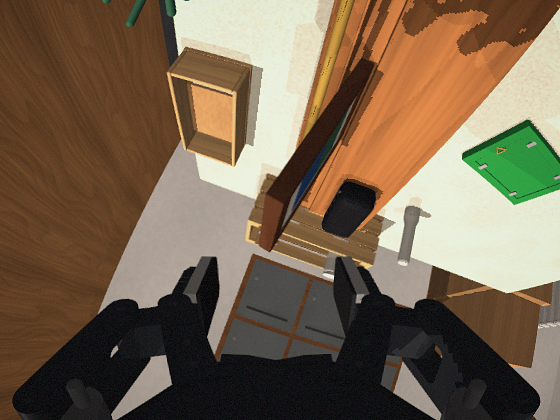

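View pics/sl.png

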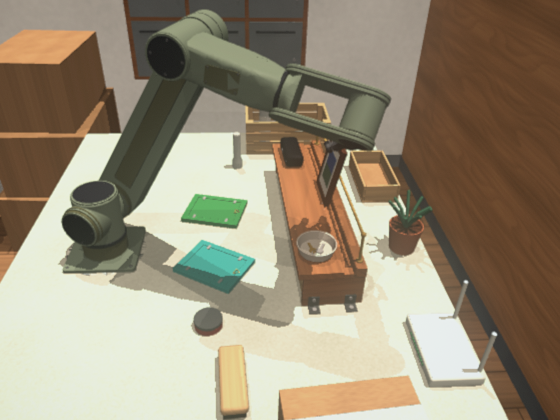

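The frame stands in the groove leaning 12° back on the rail, with the picture towards the robot. The plane fit is unchanged over the last readings, and the gripper is clear.

```bash
python3 -c "
from station import order
print(order.hand_in())"
```

```text
the job is handed in; nothing more can be done
None
```

The frame is standing in the shelf's groove, leaning on the brass rail with its picture towards the robot. I handed the job in at about 32 s; it reports no verdict.

**How it went**
1. I pushed the frame square against the rear strip with the open fingers, peaking at about 6 N.
2. I gripped its overhanging right corner with the tool horizontal, lifted it a little clear of the strip and tipped it to 77.5°.
3. I lowered the foot into the groove. On contact the vertical force changed by about 11 N, slightly more than the 10 N you give for wedging. The foot was by then down on the groove floor, and I eased off and saw no hop.
4. Joint 6 cannot turn past about 82° of tilt. So I opened the jaws to a loose 34 mm and walked the frame past upright between the pads, letting it settle on the rail.

**Last checks**
- **Lean:** 12.1° back from the vertical, parallel to the shelf within 0.2°, and the same over the last three readings.
- **Foot:** the foot's mid-thickness comes out within about 1–2 mm of the groove's centre line. I did not measure the two ends separately after release.
- **Rail:** the back lies within about 1 mm of where it should touch the rail. I have no force reading for that contact. The frame settled against something there and stopped moving.
- **Other things:** before-and-after depth readings for the dish, keys, case, torch and brush differ by a few mm. The largest is 9 mm, at one point on the case's rounded top. That looks like camera noise. The tin had no valid first reading, so I checked it only by eye.
- **Drawer:** I did not measure it, but nothing came near it.

One small disagreement: the camera put the frame 2–3 mm closer to its top edge in the grip than the push contact implied. That was within the groove's play.

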